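# Weigh a cast bracket on a spring balance and mark the reading

## Robot

A 7-joint arm with a two-finger parallel gripper is mounted at the origin on a cart in front of the work surface, level with it; the furniture and walls round the work are solid. World frame = base frame: x ahead of the robot, y to its left, z up, the work surface at z = 0. Lengths are in m, angles in rad, forces in N, time in s.
With the tool pointing down it reaches from about 0.425 to 0.925 m from the base axis. Payload 6.8 kg.
Tool frame: the origin (TCP) lies at the very end of the fingers, on their centre line; the grasp point (between the pads) lies 19 mm behind it; z points along the fingers, x is the direction in which the jaws open and shut, and the axes are right-handed (so a half turn about z gives the same grasp; the last joint's range is limited). The gripper opens to 85 mm and grips with 20 to 120 N. Pads are 22 mm wide; open, the fingers measure 114 mm over their backs; the gripper's body (76 mm by 85 mm) begins 54 mm behind the grasp point. The pads swing forward as they close: fully open they stand 13 mm farther back than shut.
Start: joints at [-1.287, 0.477, 0.022, 1.555, -0.011, 1.109, -0.083], TCP at [0.258, 0.624, 0.231] pointing down, gripper open.
Joint ranges: [-2.96, 2.96], [-0.34, 2.1], [-1.41, 1.46], [0.24, 2.44], [-1.37, 4.51], [0.17, 1.92], [-2.96, 2.96]. Speed limits (rad/s): [2.39, 2.39, 3.14, 3.14, 3.14, 3.14, 3.14].

## Interface

Orientations are given as a rotation vector (axis times angle).
In Python, from bench import r, grab_frame gives the robot as it stands. The module is installed in compiled form; this text tells all that it offers.
- The arm moves only by the tool send_rows, never from a script. Its argument "series" is a list of rows, each a list of 2 entries, a list of its own where there are three numbers: the shift along the tool's x, y, z in m, then the turn, a rotation vector about the tool's x, y, z in units of 5 degrees (1.0 is 5 degrees). A call has 1 to 20 rows; each row shifts and turns the commanded pose from where the row before left it, along the tool's axes as they then stand; what a row does not reach is not made up. A row lasts 1/8 s, in which the tool goes at most 62.5 mm and 10.7 degrees, less where a joint would pass 70% of its speed; a pose out of reach is approached as far as the arm can. A call is refused whole if a number of a shift passes 0.0625 or a number of a turn 1, either way. A call with a gripper value outside its range is refused whole. "fingers" is the closure in counts, from 0 (fully open) to 255 (shut), set as the call begins (left out, the last holds). The fingers move at their own pace and stop on an object; "grip_force" is the grip in N (left out, the last holds). Time passes only in rows, so rows that do not move let the fingers close. It gives the time, the measured TCP pose, the force and the opening at its end, in the units of the state.
- r.get_obs(): the state, without advancing time (a new reading comes with each control period).
- grab_frame(name): name is "scene" or "top" or "wrist"; returns a dict with "frame" (480x640x3 uint8, red, green, blue), "fx", "fy", "cx", "cy" (pixels), "dist_coeffs" ([k1, k2, p1, p2, k3] as OpenCV has them; the pictures are not rectified), "origin" and "rotation" of the camera in the world; the wrist camera has in their place "T_tool_cam" (4x4, takes a point from camera to tool coordinates, whose origin is the TCP and whose axes are the tool frame's). Camera axes: x right, y down, z forward; pixel columns grow to the right and rows downward; lengths in m; the calibration is good to about 2 mm. A picture is of the moment at which its call begins: read the wrist's pose just before it. There is no depth.
- r.hand_in(): hands the job in, once; it reports no verdict.
The state is a dict: "clock": time; "joints": joint angles; "qvel": joint speeds; "tau": joint torques, N m; "tcp_pos": TCP position; "orientation": TCP orientation; "contact_force": force on the tool from outside, world axes, zero at the start; "moment": the same for the moment, N m; "grip_width": finger opening in m.
Only numpy, scipy, OpenCV 4.12 (cv2) and the standard library are available. Lean on these libraries where they do the work, as an engineer would, in place of code of your own. Each camera call takes 0.05 s, during which the arm holds its last target.

## Task

Hang the cast bracket by its eye on the hook of the spring balance, gently: let the spring take up the weight slowly and let go only when the hook carries just the bracket's own weight, so that the hook neither drops nor springs back, and never overload it. When the bracket hangs still, push the black index tab down until it is level with the hook's pointer, to mark the reading, and leave the bracket hanging. Do not disturb the glassware and the timer nearby.

Things in the scene. Friction and masses are not known exactly. Their poses are not given: they have to be found in the camera images.
- balance: Fixed spring balance on the bench: grey column 40 x 50 mm, 199 mm high, on a foot plate 110 x 130 x 14 mm. Origin: the column's axis at bench height, z up; the hook arm sticks out of the column's front along -x (towards the robot; yaw varies). A white scale plate stands left (+y) of the column's front, and beyond it (y = 85 mm) a thin upright rod on which the index slides.
- hook: Moving hook: level steel arm, 8 mm thick, along x. Origin on its axis where a part should hang, 100 mm before the column's axis; axes as the balance's; z = 185 mm unloaded. Slides straight down when loaded: a spring, 11.8 mm per N (85 N/m, travel 85 mm), lightly damped, swings 1 to 2 s. The arm runs 68 mm back to its carriage. More than 10 N overloads it; hook speeds over 0.075 m/s are a jerk.
- hook_tip (a point): Top of the hook's upturned free end, 26 mm in front of (-x) the hook's origin and 14 mm above the arm's axis; the end is 8 mm thick and rises from the arm 20 to 30 mm in front of the origin.
- pointer (a point): End of the hook's thin pointer over the white scale plate, always at the same height as the hook's origin; it moves with the hook.
- index: Black index (drag marker) that slides straight up and down on the balance's left rod and stays where it is left (friction 1.5 N, travel 105 mm); starts at z = 175 to 195 mm. Origin at the centre of its thumb tab, 30 (x) x 18 (y) x 10 (z) mm, 75 mm before and 85 mm left (+y) of the column's axis; push it from above. It marks the reading when its origin is at the pointer's height.
- bracket: Loose dark cast bracket standing on the bench: foot 50 (x) x 70 (y) x 10 (z) mm, on its middle an upright flat web 14 mm thick (x), 44 mm wide (y), to 85 mm above the underside, with one round through hole (the eye). Origin at the centre of the foot's underside, z up. Unknown mass, 0.18 to 0.66 kg; hangs upright. The web's two side edges (44 mm apart along y) can be gripped from above.
- eye (a point): Centre of the bracket's eye: round through hole 26 mm in diameter along the bracket's x axis, 62 mm above the underside; 9 mm of web beside it and 10 mm above it. When the eye comes down on the hook arm faster than about 30 mm/s, the light hook is knocked away (a jerk).
- beaker_50: Small glass beaker, 48 x 46 x 58 mm, standing on the bench as a bystander; origin at the centre of its underside.
- timer: Small light-coloured bench timer, 66 x 66 x 20 mm, a bystander; origin at the centre of its underside.
- petri_dish: Flat round dish, 88 mm across and 16 mm high, a bystander; origin at the centre of its underside.

How it is judged:
By the outcome, as a careful person would: the job done as asked, in the order asked, and still so for the second after the job is handed in, with the robot touching nothing.
It also fails if it takes over 69 s, if anything falls off the work surface, if the arm or the gripper's body presses on something with over 40 N, if the wrist force passes 120 N, or if a joint passes its speed limit or range.

## Working session

There is one attempt and no reset: what is moved stays moved. The work goes in short steps, Python scripts to look and compute and a tool call to move; the robot and the scene stay as the last step left them, time stands still between calls to the robot, and variables do not carry over. Pictures are saved under pics/ and viewed, and the job is handed in when it is done.

Besides the shell and the picture viewer there is one more tool, called after ">>>" as name([rows], argument=value, ...), one row to a line, values as JSON. send_rows: Moves the arm, as the interface text tells. Its arguments: {"type":"object","properties":{"series":{"type":"array"},"fingers":{"type":"number"},"grip_force":{"type":"number"}},"required":["series"]}

```bash
mkdir -p pics; python3 - <<'E'
from bench import r, grab_frame
import cv2, numpy as np
np.set_printoptions(precision=4,suppress=True)
o=r.get_obs(); print(o)
for n in ["scene","top","wrist"]:
    f=grab_frame(n); cv2.imwrite(f"pics/{n}0.png",f["frame"][:,:,::-1])
    print(n,{k:v for k,v in f.items() if k!="frame"})
E
```

```text
{'clock': 0.0, 'joints': array([-1.2871,  0.4778,  0.0224,  1.5565, -0.0115,  1.1093, -0.0831]), 'qvel': array([ 0.0014, -0.001 ,  0.0003, -0.0001,  0.0017,  0.0003, -0.    ]), 'tau': array([  0.0001, -59.6474,   1.6077, -28.1194,   0.0124,   0.0093,
        -0.    ]), 'tcp_pos': array([0.2575, 0.6233, 0.2303]), 'orientation': array([ 2.6104,  1.746 , -0.0022]), 'contact_force': array([0.465 , 0.755 , 0.1554]), 'moment': array([-0.0072, -0.0275,  0.0495]), 'grip_width': 0.08533457253101982}
scene {'fx': 572.0161221264561, 'fy': 572.0161221264561, 'cx': 323.91033148439, 'cy': 233.08723163506744, 'dist_coeffs': array([-0.083,  0.   ,  0.   ,  0.   ,  0.   ]), 'origin': array([-0.1911,  0.7165,  1.0744]), 'rotation': array([-0.9942,  2.4049, -1.0535])}
top {'fx': 504.1661981140587, 'fy': 504.1661981140587, 'cx': 326.8807688148027, 'cy': 245.62813519055308, 'dist_coeffs': array([-0.0765,  0.    ,  0.    ,  0.    ,  0.    ]), 'origin': array([ 0.3874, -0.0069,  1.2028]), 'rotation': array([-2.1555,  2.141 , -0.1159])}
wrist {'fx': 344.3340714068045, 'fy': 344.3340714068045, 'cx': 318.89883778057094, 'cy': 241.25513741191017, 'dist_coeffs': array([-0.0038,  0.    ,  0.    ,  0.    ,  0.    ]), 'T_tool_cam': array([[ 1.    ,  0.0004, -0.0001, -0.0008],
       [-0.0003,  0.9516,  0.3072, -0.0798],
       [ 0.0002, -0.3072,  0.9516, -0.1436],
       [ 0.    ,  0.    ,  0.    ,  1.    ]])}
```

View pics/scene0.png

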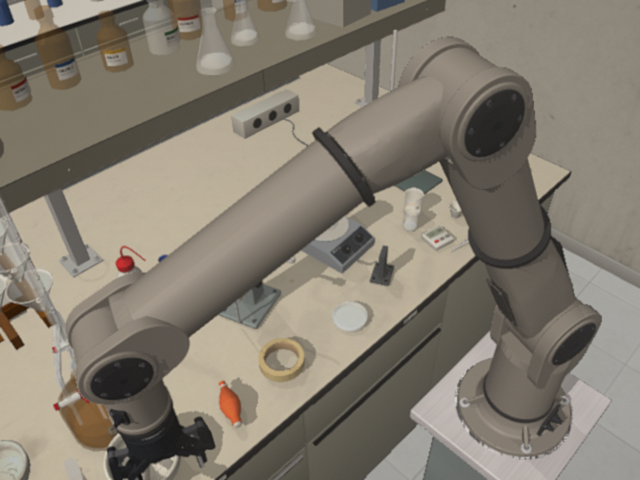

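View pics/top0.png

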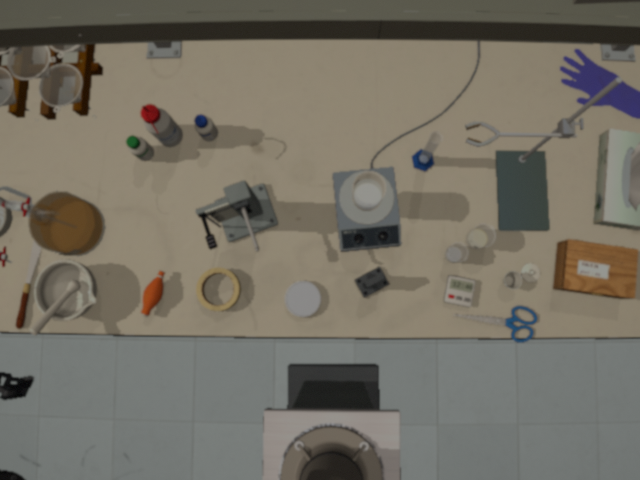

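View pics/wrist0.png

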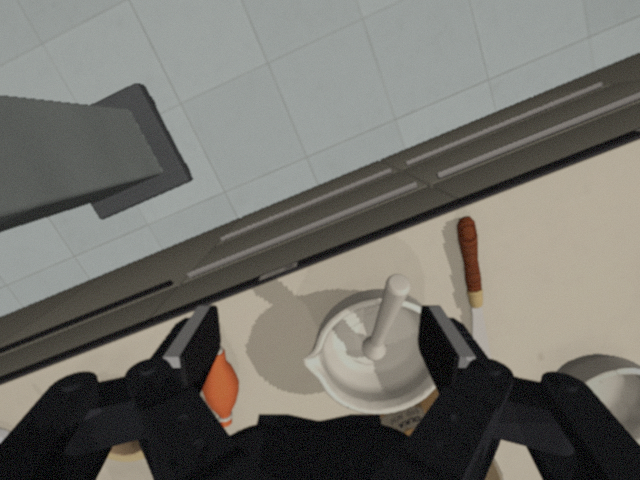

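```bash
cat > h.py <<'E'
from bench import r, grab_frame
import cv2, numpy as np
from scipy.spatial.transform import Rotation as R
np.set_printoptions(precision=4,suppress=True)
def K(f): return np.array([[f["fx"],0,f["cx"]],[0,f["fy"],f["cy"]],[0,0,1]])
def pose(f,o=None):
    if "origin" in f: return R.from_rotvec(f["rotation"]).as_matrix(), np.array(f["origin"])
    T=np.eye(4);T[:3,:3]=R.from_rotvec(o["orientation"]).as_matrix();T[:3,3]=o["tcp_pos"]
    T=T@f["T_tool_cam"]; return T[:3,:3],T[:3,3]
def proj(f,P,o=None):
    A,c=pose(f,o); rv=cv2.Rodrigues(A.T)[0]
    return cv2.projectPoints(np.atleast_2d(np.array(P,float)),rv,-A.T@c,K(f),np.array(f["dist_coeffs"]))[0][:,0]
def ray(f,uv,o=None):
    A,c=pose(f,o); q=cv2.undistortPoints(np.array(uv,float).reshape(-1,1,2),K(f),np.array(f["dist_coeffs"]))[:,0]
    return c,(np.c_[q,np.ones(len(q))])@A.T
def onz(f,uv,z,o=None):
    c,d=ray(f,uv,o); return c+d*((z-c[2])/d[:,2])[:,None]
def crop(f,name,u0,u1,v0,v1,s):
    cv2.imwrite(name,cv2.resize(f["frame"][v0:v1,u0:u1,::-1],None,fx=s,fy=s,interpolation=cv2.INTER_CUBIC))
E
python3 - <<'E'
from h import *
f=grab_frame("top"); crop(f,"pics/topA.png",190,290,160,260,6); crop(f,"pics/topB.png",340,490,220,320,5)
g=grab_frame("scene"); crop(g,"pics/scA.png",210,470,170,350,3)
print(onz(f,[[372,282],[303,299],[458,290],[250,211]],0))
E
```

```text
[[ 0.4524 -0.0931  0.    ]
 [ 0.4108  0.0708  0.    ]
 [ 0.4343 -0.2981  0.    ]
 [ 0.6231  0.2032  0.    ]]
```

View pics/topA.png

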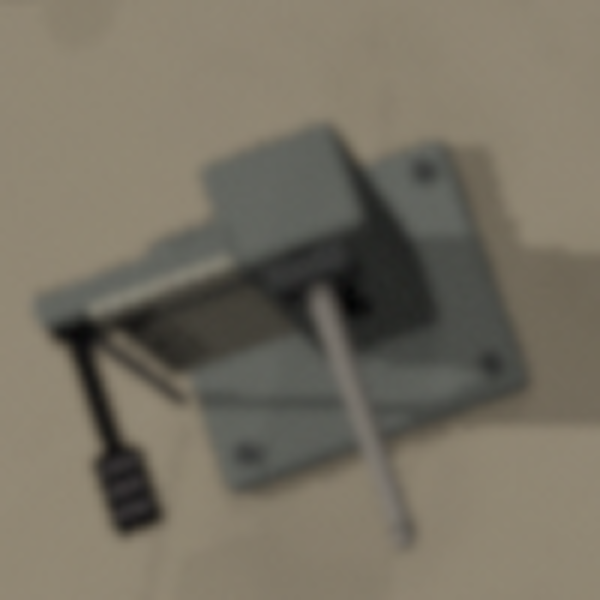

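View pics/topB.png

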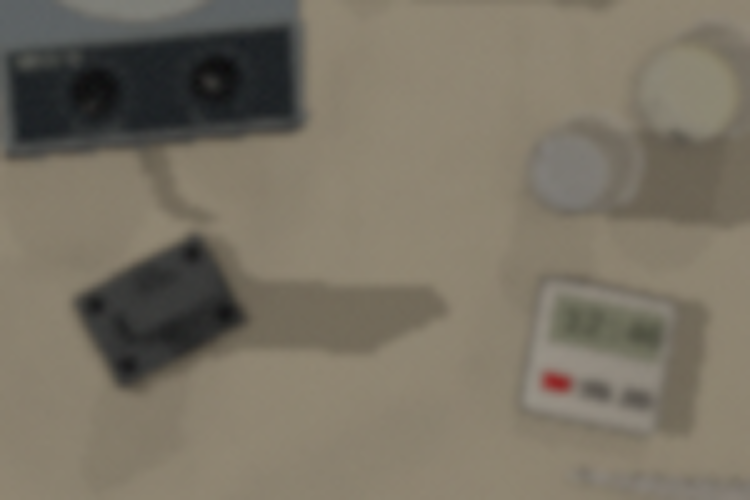

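View pics/scA.png

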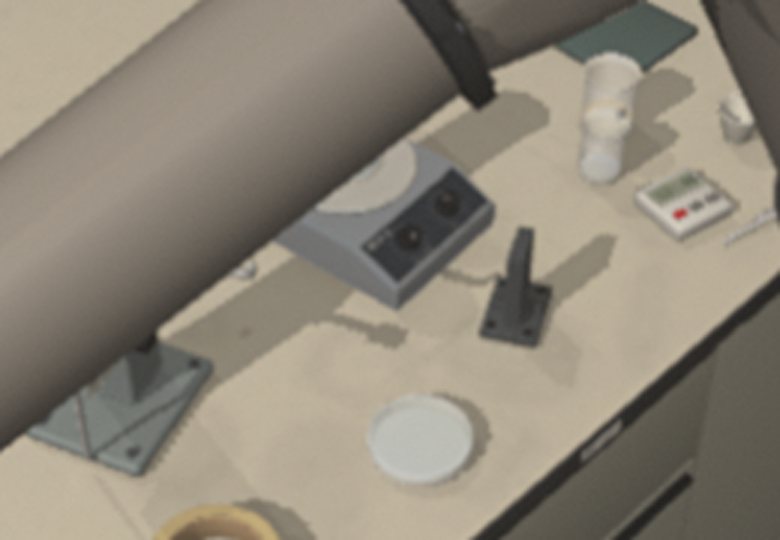

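```bash
python3 - <<'E'
from h import *
f=grab_frame("top")
A=lambda L:np.array(L,float)/6+[190,160]
B=lambda L:np.array(L,float)/5+[340,220]
# balance: hook arm tip & column
print("hook ends z.185",onz(f,A([[403,540],[318,290]]),[.195,.185][0]))
print("plate corners",onz(f,A([[440,145],[527,380],[232,488]]),.014))
print("coltop",onz(f,A([[325,125],[203,165],[362,228]]),.199))
print("tab ctr",onz(f,A([[130,490]]),.190), "rod", onz(f,A([[75,325]]),.19))
b=onz(f,B([[200,235],[78,302],[125,385],[243,318]]),.010); print("bracket",b,b.mean(0))
for i in range(4): print(np.linalg.norm(b[i]-b[(i+1)%4]))
v=b[1]-b[0]; print(np.degrees(np.arctan2(-v[0],v[1]))); v=b[2]-b[3]; print(np.degrees(np.arctan2(-v[0],v[1])))
p=onz(f,A([[440,145],[527,380],[232,488]]),.014)
v=p[2]-p[1];print("bal yaw",np.degrees(np.arctan2(-v[0],v[1])),np.linalg.norm(v)); v=p[0]-p[1];print(np.degrees(np.arctan2(v[1],v[0])),np.linalg.norm(v), (p[0]+p[2])/2)
o=r.get_obs();print(R.from_rotvec(o['orientation']).as_matrix())
E
```

```text
hook ends z.185 [[0.5048 0.1523 0.195 ]
 [0.5904 0.1837 0.195 ]]
plate corners [[0.6867 0.1701 0.014 ]
 [0.5905 0.1328 0.014 ]
 [0.5463 0.2501 0.014 ]]
coltop [[0.6471 0.1823 0.199 ]
 [0.633  0.2239 0.199 ]
 [0.6111 0.1685 0.199 ]]
tab ctr [[0.5219 0.2471 0.19  ]] rod [[0.579  0.2684 0.19  ]]
bracket [[ 0.4875 -0.1114  0.01  ]
 [ 0.4554 -0.0537  0.01  ]
 [ 0.4164 -0.0758  0.01  ]
 [ 0.4483 -0.1316  0.01  ]] [ 0.4519 -0.0931  0.01  ]
0.06610548252237584
0.04482657546095133
0.06420255944180232
0.044067806016207
29.055164697224548
29.750894486833992
bal yaw 20.623917034791646 0.12535414364436098
21.219747819927704 0.10317759142741702 [0.6165 0.2101 0.014 ]
[[ 0.3819  0.9242 -0.0002]
 [ 0.9242 -0.3819 -0.0006]
 [-0.0006  0.     -1.    ]]
```

>>> send_rows([
  [[-0.033,0.0424,-0.0125],[0,0,0]],
  [[-0.033,0.0424,-0.0125],[0,0,0]],
  [[-0.033,0.0424,-0.0125],[0,0,0]],
  [[-0.033,0.0424,-0.0125],[0,0,0]],
  [[-0.033,0.0424,-0.0125],[0,0,0]],
  [[-0.033,0.0424,-0.0125],[0,0,0]],
  [[-0.033,0.0424,-0.0125],[0,0,0]],
  [[-0.033,0.0424,-0.0125],[0,0,0]],
], fingers=0)

```text
clock: 1.3
tcp_pos: [0.4711, 0.2487, 0.3319]
orientation: [-2.611, -1.746, -0.001]
contact_force: [-0.4, 0.5, 0.9]
grip_width: 0.0858
```

```bash
python3 - <<'E'
from h import *
o=r.get_obs();f=grab_frame("wrist"); cv2.imwrite("pics/w1.png",f["frame"][:,:,::-1]); import pickle; pickle.dump((o,f),open("w1.pkl","wb"))
E
```

```text
(no output)
```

View pics/w1.png

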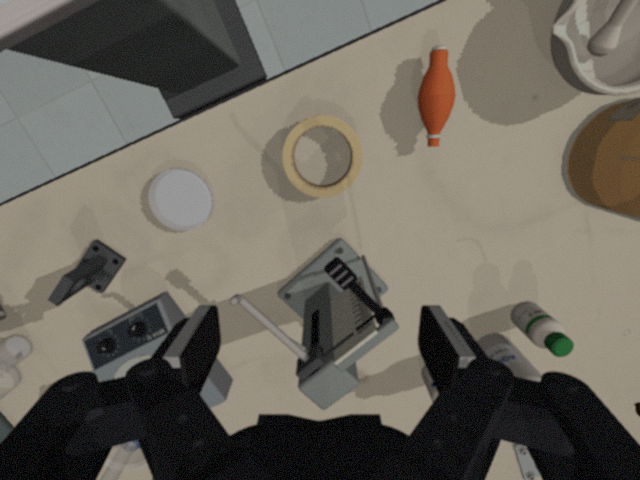

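>>> send_rows([
  [[-0.0463,0.0163,0.0114],[0,0,0]],
  [[-0.0463,0.0163,0.0114],[0,0,0]],
  [[-0.0463,0.0163,0.0114],[0,0,0]],
  [[-0.0463,0.0163,0.0114],[0,0,0]],
  [[-0.0463,0.0163,0.0114],[0,0,0]],
  [[-0.0463,0.0163,0.0114],[0,0,0]],
  [[-0.0463,0.0163,0.0114],[0,0,0]],
  [[0,0,0],[0,0,-0.94]],
  [[0,0,0],[0,0,-0.94]],
  [[0,0,0],[0,0,-0.94]],
  [[0,0,0],[0,0,-0.94]],
  [[0,0,0],[0,0,-0.94]],
  [[0,0,0],[0,0,-0.94]],
  [[0,0,0],[0,0,-0.94]],
  [[0,0,0],[0,0,-0.94]],
  [[0,0,0],[0,0,-0.94]],
  [[0,0,0],[0,0,-0.94]],
  [[0,0,0],[0,0,-0.94]],
  [[0,0,0],[0,0,0]],
])

```text
clock: 3.72
tcp_pos: [0.4521, -0.0926, 0.2515]
orientation: [1.589, 2.71, 0.0]
contact_force: [0.1, -0.3, -0.4]
grip_width: 0.0857
```

```bash
python3 - <<'E'
from h import *
o=r.get_obs();f=grab_frame("wrist"); crop(f,"pics/w2.png",160,480,120,360,2.5); import pickle; pickle.dump((o,f),open("w2.pkl","wb"))
g=grab_frame("scene"); crop(g,"pics/s2.png",200,360,180,340,4); pickle.dump(g,open("s2.pkl","wb"))
print(o["joints"],o["tcp_pos"],R.from_rotvec(o["orientation"]).as_matrix()[:,0])
E
```

```text
[-0.3284  0.0913  0.4266  2.0437 -0.0446  1.015   2.2009] [ 0.4521 -0.0926  0.2515] [-0.4881  0.8728  0.    ]
```

View pics/w2.png

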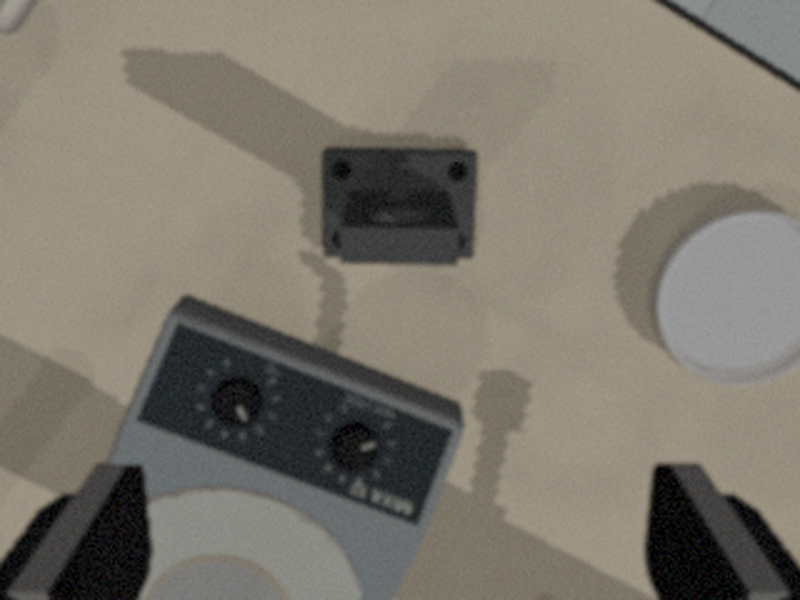

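View pics/s2.png

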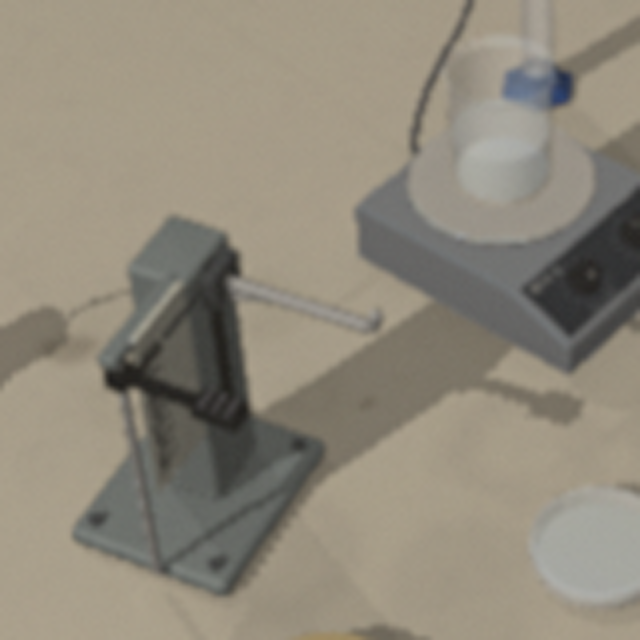

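```bash
python3 - <<'E'
from h import *
import pickle
o,f=pickle.load(open("w2.pkl","rb"))
C=lambda L:np.array(L,float)/2.5+[160,120]
t=onz(f,C([[342,228],[458,228],[456,263],[341,262]]),.085,o); print(t,t.mean(0))
q=onz(f,C([[324,149],[476,152]]),.010,o); print(q)
for a,b in ((t[1],t[0]),(t[2],t[3]),(q[1],q[0])):
    v=a-b; print(np.linalg.norm(v),np.degrees(np.arctan2(v[1],v[0])))
o,f=pickle.load(open("w1.pkl","rb")); crop(f,"pics/w1c.png",220,420,230,420,4)
g=pickle.load(open("s2.pkl","rb")); crop(g,"pics/s2c.png",220,300,225,305,8)
E
```

```text
[[ 0.454  -0.1144  0.085 ]
 [ 0.4332 -0.0771  0.085 ]
 [ 0.4451 -0.071   0.085 ]
 [ 0.4657 -0.1086  0.085 ]] [ 0.4495 -0.0928  0.085 ]
[[ 0.4437 -0.1342  0.01  ]
 [ 0.4118 -0.0745  0.01  ]]
0.04271501394320821 119.22660175105649
0.04288792637023309 118.70987041673398
0.06761595657454382 118.10462986358799
```

View pics/w1c.png

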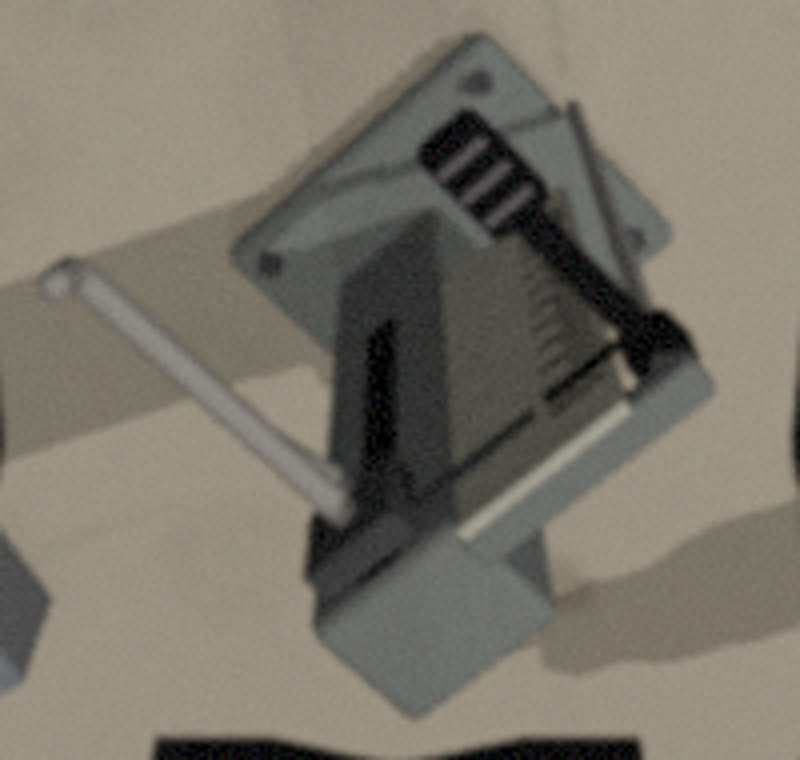

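View pics/s2c.png

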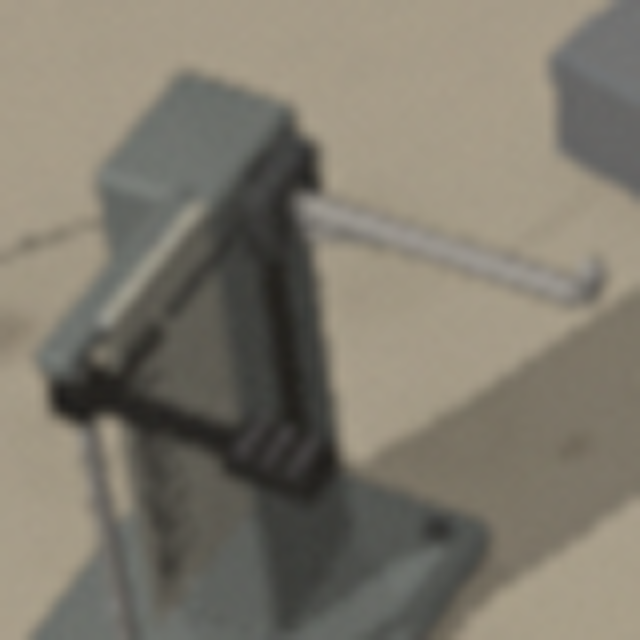

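```bash
cat > fit.py <<'E'
from h import *
import pickle
from scipy.optimize import least_squares
o,f=pickle.load(open("w1.pkl","rb")); g=pickle.load(open("s2.pkl","rb")); t=grab_frame("top")
W=lambda L:np.array(L,float)/4+[220,230]-.375
S=lambda L:np.array(L,float)/8+[220,225]-.4375
A=lambda L:np.array(L,float)/6+[190,160]-.4167
tip=[-.126,0,.199]; c=.199
FR,FL,BR,BL=[-.02,-.025,c],[-.02,.025,c],[.02,-.025,c],[.02,.025,c]
obs=[(f,o,W([[52,283],[318,632],[455,530],[415,718],[553,605]]),[tip,FR,FL,BR,BL]),
 (g,None,S([[593,262],[295,108],[185,72],[100,182]]),[tip,FR,BR,BL]),
 (t,None,A([[403,535],[362,228],[325,125],[203,165]]),[tip,FR,BR,BL])]
idx=[(f,o,W([[483,177]])),(t,None,A([[130,490]]))]
def mk(p,P):
    cs,sn=np.cos(p[2]),np.sin(p[2]); P=np.array(P)
    return np.c_[p[0]+cs*P[:,0]-sn*P[:,1],p[1]+sn*P[:,0]+cs*P[:,1],P[:,2]]
def res(p):
    e=[(proj(F,mk(p,P),O)-uv) for F,O,uv,P in obs]
    e+=[(proj(F,mk(p,[[-.075,.085,p[3]+.005]]),O)-uv) for F,O,uv in idx]
    return np.concatenate([x.ravel() for x in e])
if __name__=="__main__":
    s=least_squares(res,[.623,.196,.36,.185],loss="soft_l1")
    print(s.x,np.degrees(s.x[2])); print(res(s.x).reshape(-1,2))
    print("hook",mk(s.x,[[-.1,0,.185],[-.126,0,.199],[-.17,0,.19],[-.075,.085,s.x[3]]]))
E
python3 fit.py
```

```text
[0.6199 0.1971 0.3686 0.1825] 21.121653354658598
[[ 0.2151  0.8812]
 [-2.7632 -0.1161]
 [ 0.4812 -4.4258]
 [ 0.9967  2.0253]
 [ 3.8746  2.0149]
 [ 1.0987 -0.0877]
 [ 1.5913 -0.7893]
 [ 0.1671 -0.8882]
 [-0.4902 -0.8533]
 [ 0.3796  2.2272]
 [ 1.3414  0.8427]
 [ 1.0621  0.2077]
 [-1.4265  2.0985]
 [ 0.3169 -0.0241]
 [-0.4213  1.8608]]
hook [[0.5266 0.1611 0.185 ]
 [0.5023 0.1517 0.199 ]
 [0.4613 0.1358 0.19  ]
 [0.5193 0.2494 0.1825]]
```

>>> send_rows([
  [[0.001,-0.0018,0.035],[0,0,0]],
  [[0,0,0.04],[0,0,0]],
  [[0,0,0.04],[0,0,0]],
  [[0,0,0.04],[0,0,0]],
  [[0,0,0.025],[0,0,0]],
  [[0,0,0.02],[0,0,0]],
  [[0,0,0],[0,0,0]],
  [[0,0,0],[0,0,0]],
])

```text
clock: 4.88
tcp_pos: [0.4506, -0.0929, 0.0521]
orientation: [1.589, 2.709, 0.001]
contact_force: [-0.0, -0.1, 0.6]
grip_width: 0.0857
```

```bash
python3 - <<'E'
from h import *
L=[]
for i in range(6):
    o=r.get_obs(); L.append(o["contact_force"]); f=grab_frame("wrist")
print(np.mean(L,0),np.std(L,0),o["tcp_pos"],o["clock"]); cv2.imwrite("pics/w3.png",f["frame"][:,:,::-1])
E
```

```text
[ 0.0316 -0.1648  0.1041] [0.4086 0.4378 0.6786] [ 0.4506 -0.0927  0.0522] 5.125
```

View pics/w3.png

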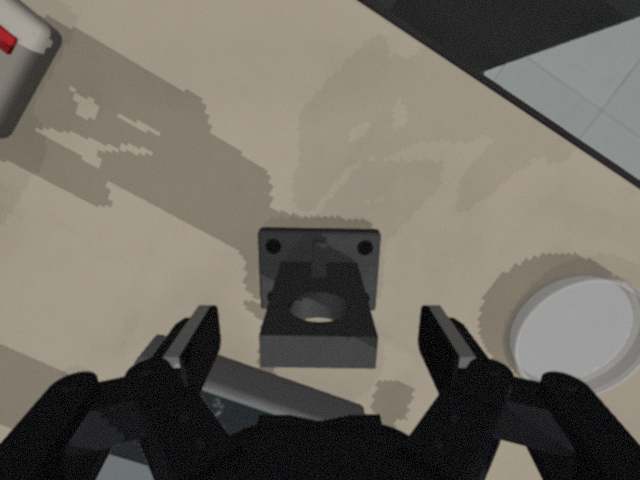

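>>> send_rows([
  [[0,0,0],[0,0,0]],
  [[0,0,0],[0,0,0]],
  [[0,0,0],[0,0,0]],
  [[0,0,0],[0,0,0]],
  [[0,0,0],[0,0,0]],
  [[0,0,0],[0,0,0]],
], fingers=255, grip_force=50)

```text
clock: 5.92
tcp_pos: [0.4502, -0.0929, 0.0517]
orientation: [1.589, 2.71, 0.0]
contact_force: [-1.1, -0.8, 5.6]
grip_width: 0.0432
```

```bash
python3 - <<'E'
from h import *
f=grab_frame("wrist"); cv2.imwrite("pics/w4.png",f["frame"][:,:,::-1])
o=r.get_obs();print(o["tcp_pos"],o["grip_width"],o["contact_force"],o["joints"])
E
```

```text
[ 0.4502 -0.0929  0.0517] 0.04332960061349416 [-1.7221 -1.2938  5.3901] [-0.2097  0.4251  0.3353  2.2172 -0.2691  0.536   2.4116]
```

View pics/w4.png

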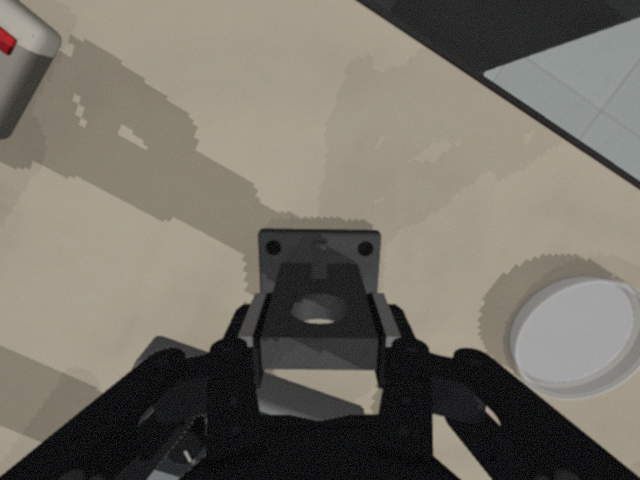

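>>> send_rows([
  [[0,0,-0.01],[0,0,0]],
  [[0,0,-0.03],[0,0,0]],
  [[0,0,-0.04],[0,0,0]],
  [[0,0,-0.04],[0,0,0]],
  [[0,0,-0.04],[0,0,0]],
  [[0,0,-0.03],[0,0,0]],
  [[0,0,-0.01],[0,0,0]],
  [[0.014,0.0075,0],[0,0,0]],
  [[0.028,0.015,0],[0,0,0]],
  [[0.028,0.015,0],[0,0,0]],
  [[0.028,0.015,0],[0,0,0]],
  [[0.028,0.015,0],[0,0,0]],
  [[0.028,0.015,0],[0,0,0]],
  [[0.028,0.015,0],[0,0,0]],
  [[0.014,0.0085,0],[0,0,0.8]],
  [[0,0,0],[0,0,0.8]],
  [[0,0,0],[0,0,0]],
  [[0,0,0],[0,0,0]],
])

```text
clock: 8.22
tcp_pos: [0.4462, 0.1295, 0.2507]
orientation: [-1.772, -2.593, 0.003]
contact_force: [-0.3, -0.4, -5.7]
grip_width: 0.0431
```

```bash
python3 - <<'E'
from h import *
import pickle
L=[]
for i in range(20):
    L.append(r.get_obs()["contact_force"]); o=r.get_obs(); f=grab_frame("wrist")
print(np.mean(L,0),np.std(L,0),o["tcp_pos"],o["clock"],o["joints"]); M=R.from_rotvec(o["orientation"]).as_matrix(); print(M)
cv2.imwrite("pics/w5.png",f["frame"][:,:,::-1]); pickle.dump((o,f),open("w5.pkl","wb"))
g=grab_frame("scene"); cv2.imwrite("pics/s5.png",g["frame"][:,:,::-1]); pickle.dump(g,open("s5.pkl","wb"))
g=grab_frame("top"); crop(g,"pics/t5.png",190,310,160,260,6); pickle.dump(g,open("t5.pkl","wb"))
E
```

```text
[ 0.1131  0.1418 -5.6453] [0.3293 0.6006 0.3488] [0.4468 0.13   0.2515] 9.175 [-0.6529  0.1005  0.2548  2.0273 -0.0298  1.0172  1.558 ]
[[-0.3625  0.932  -0.    ]
 [ 0.932   0.3625  0.    ]
 [ 0.     -0.     -1.    ]]
```

View pics/w5.png

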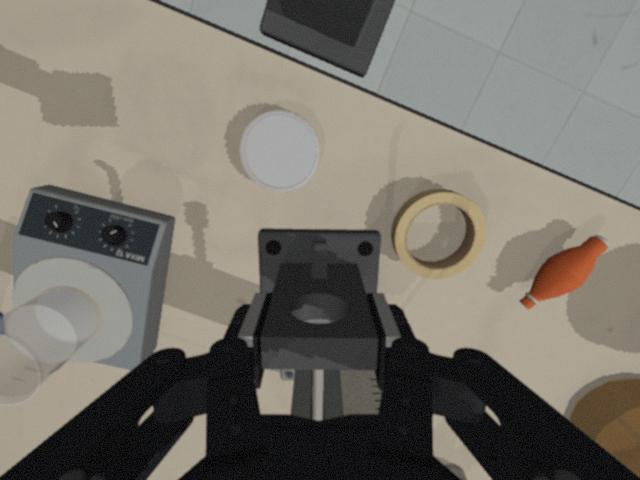

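View pics/s5.png

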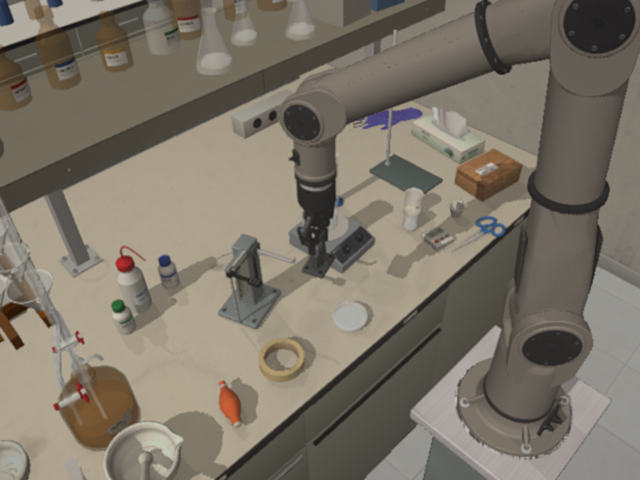

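View pics/t5.png

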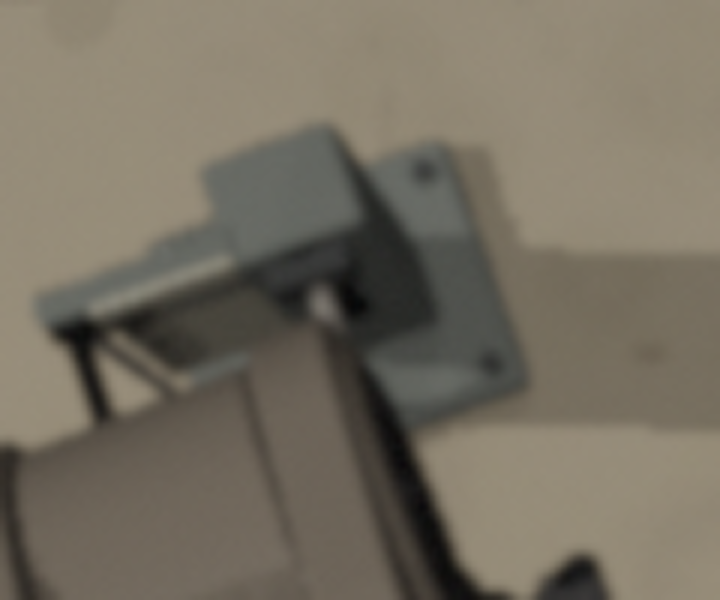

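>>> send_rows([
  [[0,0,0.01],[0,0,0]],
  [[0,0,0.02],[0,0,0]],
  [[0,0,0.02],[0,0,0]],
  [[0,0,0.0148],[0,0,0]],
  [[0,0,0.006],[0,0,0]],
  [[0,0,0],[0,0,0]],
  [[0,0,0],[0,0,0]],
])

```text
clock: 10.2
tcp_pos: [0.4473, 0.1302, 0.1813]
orientation: [1.773, 2.592, 0.002]
contact_force: [-0.2, 0.6, -6.1]
grip_width: 0.0431
```

```bash
python3 - <<'E'
from h import *
import pickle
L=[]
for i in range(6):
    L.append(r.get_obs()["tcp_pos"]); o=r.get_obs(); f=grab_frame("wrist")
print(np.mean(L,0),np.std(L,0),o["clock"])
crop(f,"pics/w6.png",220,420,220,420,3); pickle.dump((o,f),open("w6.pkl","wb"))
g=grab_frame("scene"); crop(g,"pics/s6.png",210,350,200,320,5); pickle.dump(g,open("s6.pkl","wb"))
p=[.6199,.1971,.3686]
import fit
P=fit.mk(p,[[-.1,0,.185],[-.126,0,.199],[-.130,0,.185]]); print(P,proj(f,P,o),(proj(g,P)-[210,200])*5)
M=R.from_rotvec(o["orientation"]).as_matrix()
print("tip/origin in tool",(P-np.mean(L,0))@M)
E
```

```text
[0.4472 0.1302 0.1812] [0.0001 0.     0.0001] 10.45
[[0.5266 0.1611 0.185 ]
 [0.5024 0.1517 0.199 ]
 [0.4986 0.1503 0.185 ]] [[318.5589 455.6188]
 [318.6718 440.5702]
 [318.6972 410.8384]] [[373.2177 292.4332]
 [423.8815 286.0796]
 [433.8304 311.2817]]
tip/origin in tool [[-0.      0.0852 -0.0037]
 [ 0.      0.0593 -0.0177]
 [ 0.      0.0552 -0.0037]]
```

View pics/w6.png

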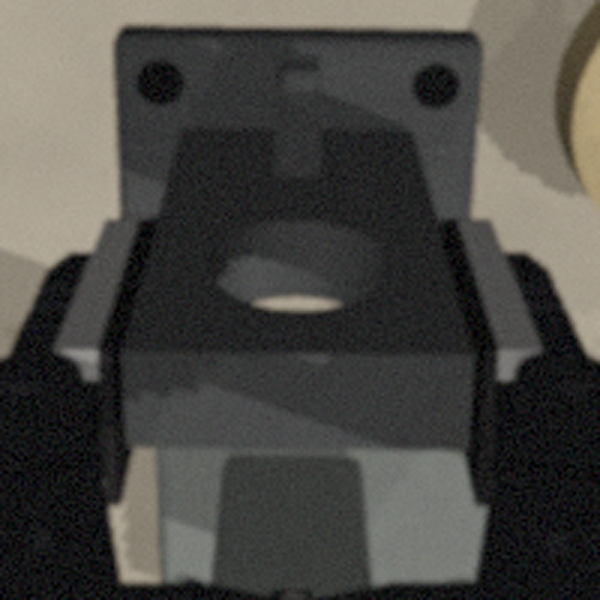

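View pics/s6.png

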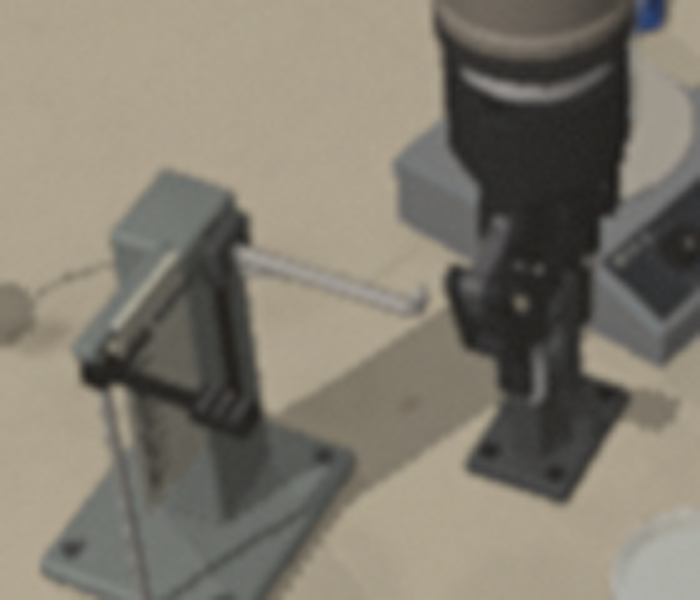

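```bash
python3 - <<'E'
from h import *
import pickle
o,f=pickle.load(open("w5.pkl","rb")); crop(f,"pics/w5c.png",270,370,330,430,6)
for z in [.189]:
    for u in [[312,390],[318,390],[324,390],[318,412]]:
        M=R.from_rotvec(o["orientation"]).as_matrix(); print(u,(onz(f,[u],z,o)-o["tcp_pos"])@M)
E
```

```text
[312, 390] [[-0.0049  0.1008  0.0625]]
[318, 390] [[-0.0005  0.1008  0.0625]]
[324, 390] [[0.0039 0.1008 0.0625]]
[318, 412] [[-0.0005  0.121   0.0625]]
```

View pics/w5c.png

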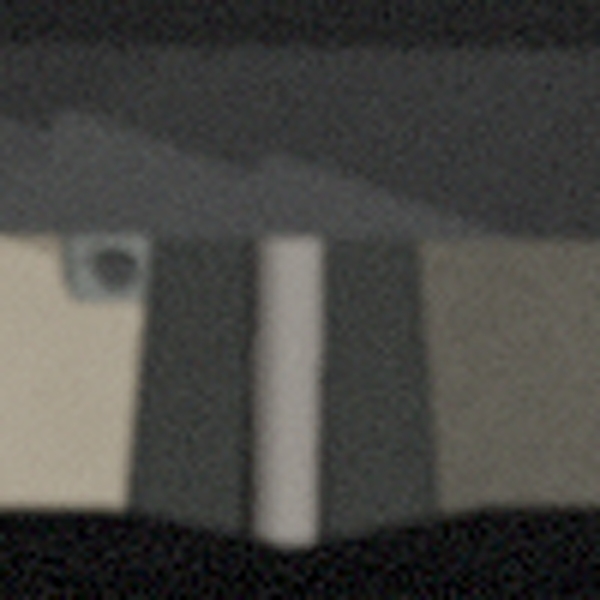

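>>> send_rows([
  [[0,0.008,0.0006],[0,0,0]],
  [[0,0.01,0.0006],[0,0,0]],
  [[0,0.01,0],[0,0,0]],
  [[0,0.01,0],[0,0,0]],
  [[0,0.005,0],[0,0,0]],
  [[0,0,0],[0,0,0]],
  [[0,0,0],[0,0,0]],
])

```text
clock: 11.48
tcp_pos: [0.4865, 0.1454, 0.1794]
orientation: [-1.774, -2.593, 0.001]
contact_force: [0.4, -0.4, -5.7]
grip_width: 0.0432
```

```bash
python3 - <<'E'
from h import *
o=r.get_obs();g=grab_frame("scene"); crop(g,"pics/s7.png",240,320,200,300,6)
f=grab_frame("wrist"); crop(f,"pics/w7.png",220,420,260,420,4)
print(o["tcp_pos"],o["contact_force"],o["clock"])
E
```

```text
[0.4865 0.1454 0.1794] [ 0.4129 -0.3642 -5.6875] 11.475
```

View pics/s7.png

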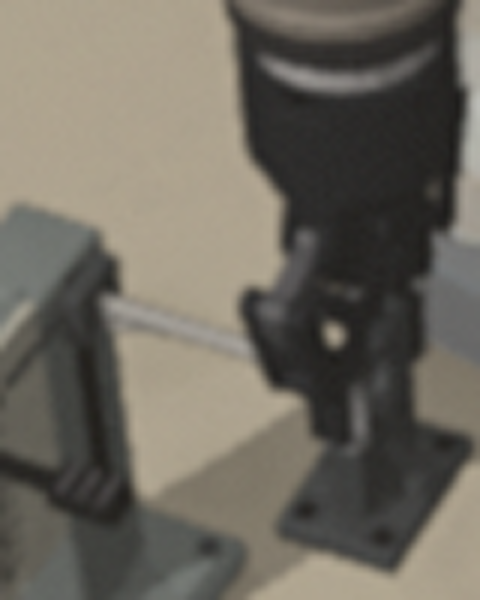

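View pics/w7.png

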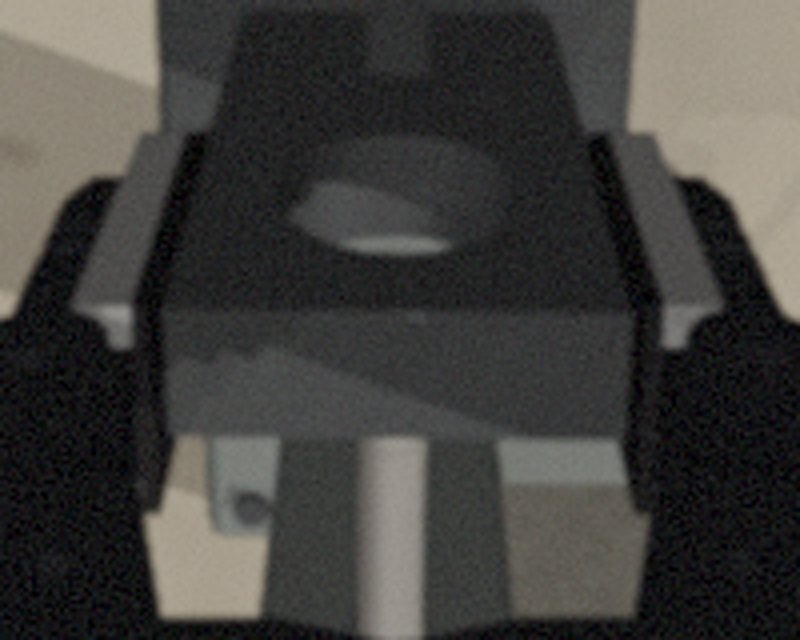

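>>> send_rows([
  [[-0.0003,0.004,0],[0,0,0]],
  [[0,0.006,0],[0,0,0]],
  [[0,0.006,0],[0,0,0]],
  [[0,0.006,0],[0,0,0]],
  [[0,0,0],[0,0,0]],
])

```text
clock: 12.2
tcp_pos: [0.508, 0.1536, 0.1795]
orientation: [1.773, 2.593, 0.0]
contact_force: [-0.9, -0.1, -5.7]
grip_width: 0.0431
```

```bash
python3 - <<'E'
from h import *
o=r.get_obs();g=grab_frame("scene"); crop(g,"pics/s8.png",240,320,200,300,6)
f=grab_frame("wrist"); crop(f,"pics/w8.png",220,420,260,420,4)
print(o["tcp_pos"],o["contact_force"],o["clock"])
E
```

```text
[0.508  0.1536 0.1795] [-0.8982 -0.0897 -5.706 ] 12.2
```

View pics/s8.png

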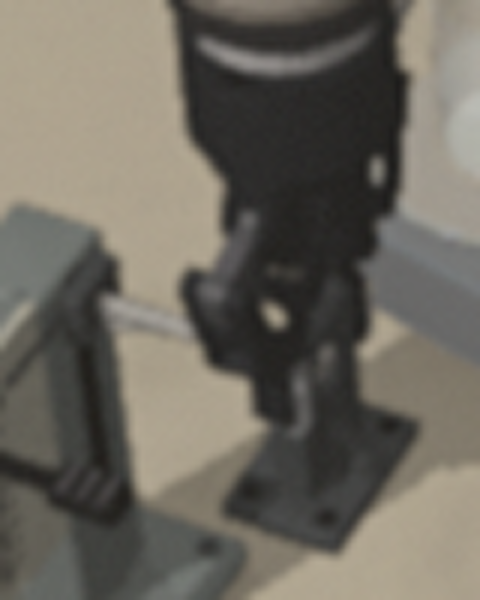

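View pics/w8.png

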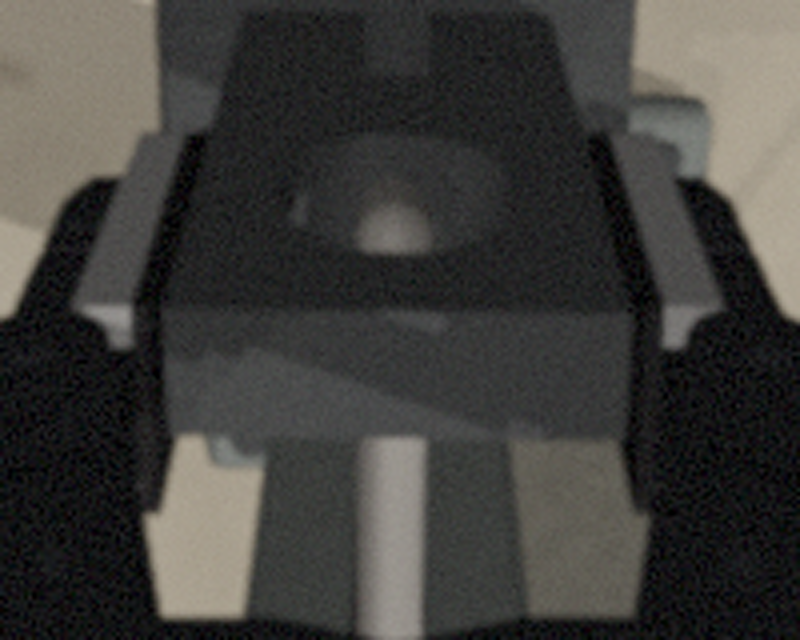

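>>> send_rows([
  [[0,0.005,0],[0,0,0]],
  [[0,0.006,0],[0,0,0]],
  [[0,0.006,0],[0,0,0]],
  [[0,0.0035,0],[0,0,0]],
  [[0,0,0],[0,0,0]],
  [[0,0,0],[0,0,0]],
])

```text
clock: 13.05
tcp_pos: [0.5264, 0.1606, 0.1794]
orientation: [-1.774, -2.593, 0.001]
contact_force: [0.1, 0.2, -5.0]
grip_width: 0.043
```

```bash
python3 - <<'E'
from h import *
o=r.get_obs();g=grab_frame("scene"); crop(g,"pics/s9.png",240,320,200,300,6)
L=[]
for i in range(20):
    L.append(r.get_obs()["contact_force"]); f=grab_frame("wrist")
crop(f,"pics/w9.png",220,420,260,420,4)
print(o["tcp_pos"],np.mean(L,0),np.std(L,0)/20**.5,o["clock"])
E
```

```text
[0.5264 0.1606 0.1794] [-0.1788 -0.0764 -5.6622] [0.1076 0.1067 0.1172] 13.05
```

View pics/s9.png

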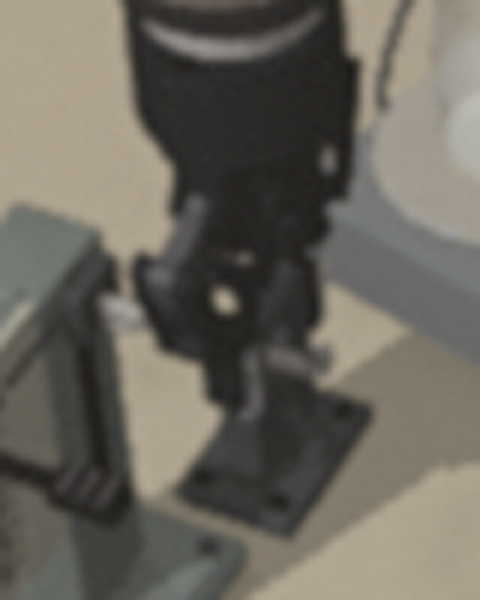

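View pics/w9.png

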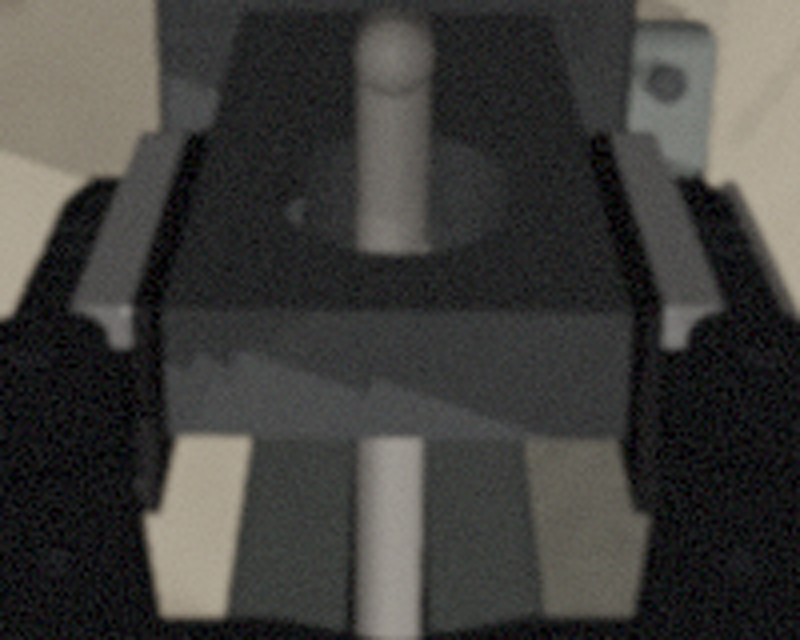

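>>> send_rows([
  [[0,0,0.002],[0,0,0]],
  [[0,0,0.002],[0,0,0]],
  [[0,0,0.002],[0,0,0]],
  [[0,0,0.002],[0,0,0]],
  [[0,0,0.0015],[0,0,0]],
  [[0,0,0.0015],[0,0,0]],
  [[0,0,0.0015],[0,0,0]],
  [[0,0,0.0015],[0,0,0]],
  [[0,0,0.0015],[0,0,0]],
  [[0,0,0.0015],[0,0,0]],
  [[0,0,0.002],[0,0,0]],
  [[0,0,0.002],[0,0,0]],
  [[0,0,0.002],[0,0,0]],
  [[0,0,0.002],[0,0,0]],
  [[0,0,0.002],[0,0,0]],
  [[0,0,0.0027],[0,0,0]],
  [[0,0,0.002],[0,0,0]],
  [[0,0,0.002],[0,0,0]],
  [[0,0,0],[0,0,0]],
  [[0,0,0],[0,0,0]],
])

```text
clock: 16.6
tcp_pos: [0.5266, 0.1608, 0.1459]
orientation: [1.774, 2.593, 0.0]
contact_force: [0.1, 0.3, -4.6]
grip_width: 0.0436
```

```bash
python3 - <<'E'
from h import *
L=[]
for i in range(16):
    L.append(r.get_obs()["contact_force"]); f=grab_frame("wrist"); o=r.get_obs()
crop(f,"pics/w10.png",220,420,260,420,4)
print(o["tcp_pos"],np.mean(L,0),np.std(L,0)/16**.5,o["clock"])
E
```

```text
[0.5266 0.1608 0.1458] [-0.0121  0.0695 -4.1685] [0.1055 0.1051 0.119 ] 17.4
```

View pics/w10.png

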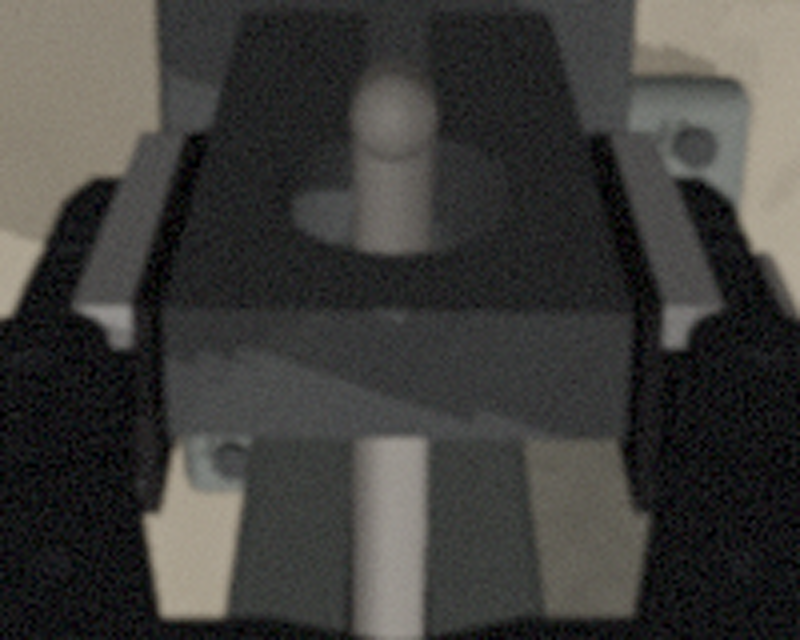

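>>> send_rows([
  [[0,0,0.0015],[0,0,0]],
  [[0,0,0.0025],[0,0,0]],
  [[0,0,0.0025],[0,0,0]],
  [[0,0,0.0025],[0,0,0]],
  [[0,0,0.0025],[0,0,0]],
  [[0,0,0.0025],[0,0,0]],
  [[0,0,0.0025],[0,0,0]],
  [[0,0,0.0025],[0,0,0]],
  [[0,0,0.0025],[0,0,0]],
  [[0,0,0.0025],[0,0,0]],
  [[0,0,0.0025],[0,0,0]],
  [[0,0,0.0025],[0,0,0]],
  [[0,0,0.0025],[0,0,0]],
  [[0,0,0.0025],[0,0,0]],
  [[0,0,0.0025],[0,0,0]],
  [[0,0,0.0025],[0,0,0]],
  [[0,0,0.0025],[0,0,0]],
  [[0,0,0.0015],[0,0,0]],
  [[0,0,0.001],[0,0,0]],
  [[0,0,0],[0,0,0]],
])

```text
clock: 19.9
tcp_pos: [0.5267, 0.1607, 0.1018]
orientation: [1.774, 2.593, 0.0]
contact_force: [-0.5, 1.0, -0.5]
grip_width: 0.0435
```

```bash
python3 - <<'E'
from h import *
for i in range(5): grab_frame("wrist")
L=[]
for i in range(40):
    L.append(r.get_obs()["contact_force"]); f=grab_frame("wrist"); o=r.get_obs()
crop(f,"pics/w11.png",220,420,260,420,4)
print(o["tcp_pos"],np.mean(L,0),np.std(L,0)/40**.5,o["clock"])
g=grab_frame("scene"); crop(g,"pics/s11.png",210,330,200,310,5)
E
```

```text
[0.5266 0.1607 0.1018] [ 0.0755 -0.2123 -0.2208] [0.0828 0.0818 0.077 ] 22.15
```

View pics/w11.png

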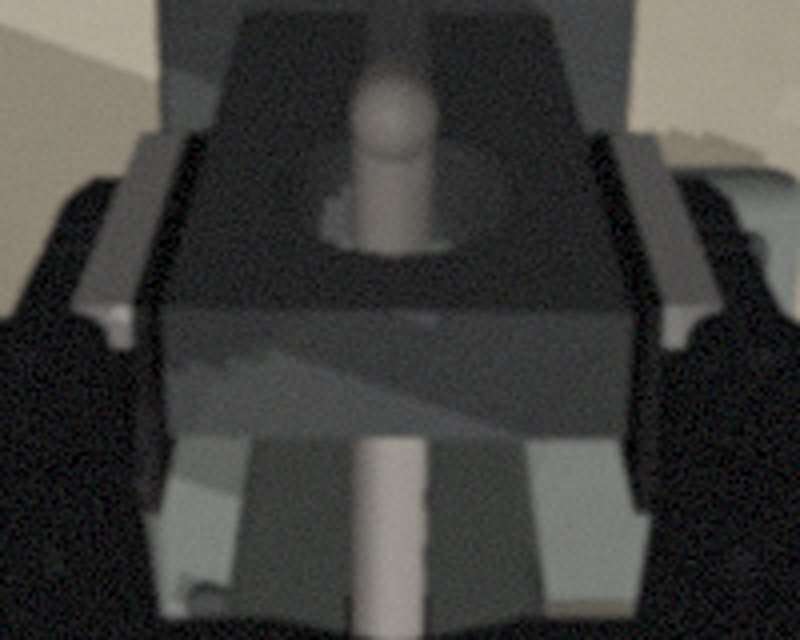

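View pics/s11.png

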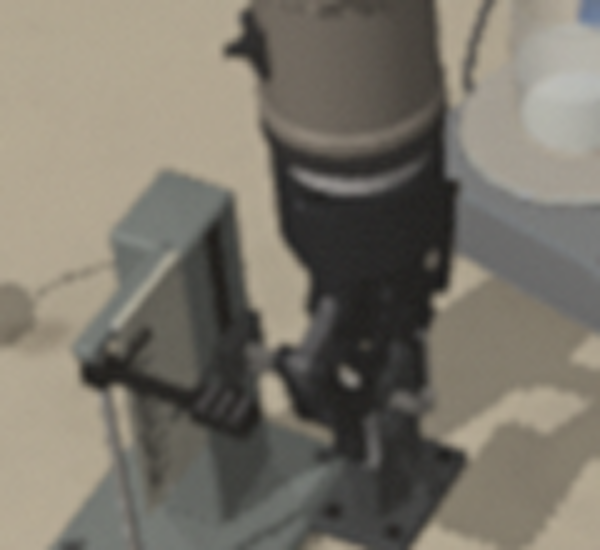

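>>> send_rows([
  [[0,0,0.001],[0,0,0]],
  [[0,0,0.001],[0,0,0]],
  [[0,0,0.0008],[0,0,0]],
  [[0,0,0],[0,0,0]],
  [[0,0,0],[0,0,0]],
  [[0,0,0],[0,0,0]],
  [[0,0,0],[0,0,0]],
], grip_force=20)

```text
clock: 23.08
tcp_pos: [0.5266, 0.1607, 0.099]
orientation: [1.774, 2.593, 0.0]
contact_force: [1.1, 0.1, -0.7]
grip_width: 0.043
```

```bash
python3 - <<'E'
from h import *
for i in range(3): grab_frame("wrist")
L=[]
for i in range(40):
    L.append(r.get_obs()["contact_force"]); f=grab_frame("wrist"); o=r.get_obs()
print(o["tcp_pos"],np.mean(L,0),np.std(L,0)/40**.5,o["clock"],o["grip_width"])
E
```

```text
[0.5266 0.1608 0.099 ] [ 0.5899  0.1051 -0.1557] [0.076  0.0803 0.0923] 25.225 0.04343973336006029
```

>>> send_rows([
  [[0,0,0],[0,0,0]],
  [[0,0,0],[0,0,0]],
  [[0,0,0],[0,0,0]],
  [[0,0,0],[0,0,0]],
  [[0,0,0],[0,0,0]],
  [[0,0,0],[0,0,0]],
], fingers=85)

```text
clock: 25.98
tcp_pos: [0.5265, 0.1607, 0.099]
orientation: [-1.774, -2.593, 0.0]
contact_force: [0.2, 0.0, -0.2]
grip_width: 0.0567
```

```bash
python3 - <<'E'
from h import *
import pickle
o=r.get_obs()
L=[]
for i in range(16):
    L.append(r.get_obs()["contact_force"]); f=grab_frame("wrist"); o=r.get_obs()
print(np.mean(L,0))
crop(f,"pics/w12.png",200,440,240,420,3); pickle.dump((o,f),open("w12.pkl","wb"))
g=grab_frame("scene"); crop(g,"pics/s12.png",210,330,200,310,5)
print(o["tcp_pos"],o["clock"],o["grip_width"],R.from_rotvec(o["orientation"]).as_matrix())
E
```

```text
[-0.0887 -0.2731  0.1074]
[0.5266 0.1607 0.099 ] 26.775 0.05691250517147163 [[-0.3624  0.932  -0.    ]
 [ 0.932   0.3624  0.    ]
 [ 0.     -0.     -1.    ]]
```

View pics/w12.png

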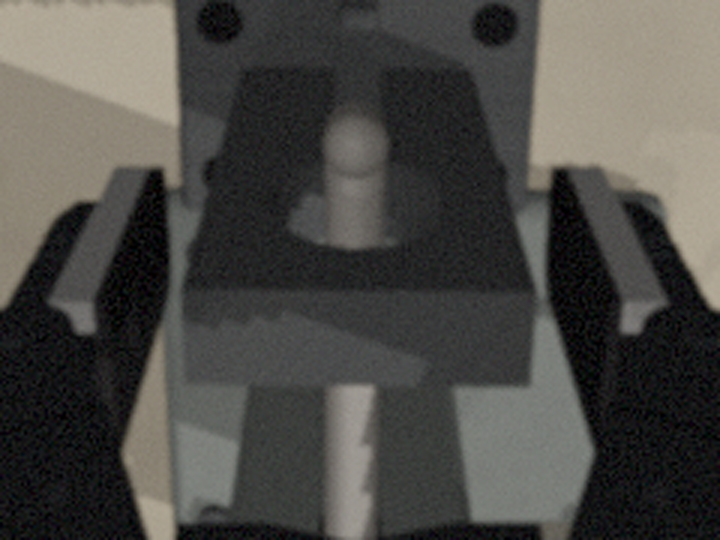

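View pics/s12.png

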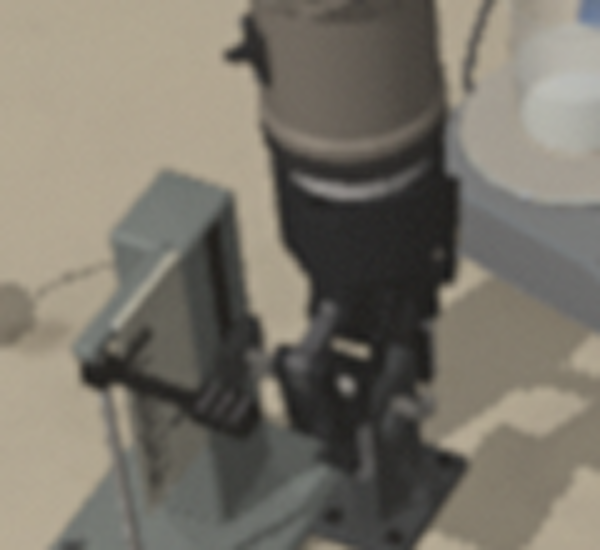

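>>> send_rows([
  [[0,0,-0.005],[0,0,0]],
  [[0,0,-0.01],[0,0,0]],
  [[0,0,-0.015],[0,0,0]],
  [[0,0,-0.02],[0,0,0]],
  [[0,0,-0.03],[0,0,0]],
  [[0,0,-0.03],[0,0,0]],
  [[0,0,-0.03],[0,0,0]],
  [[0,0,-0.011],[0,0,0]],
  [[0.02,0.004,0],[0,0,0]],
  [[0.03,0.006,0],[0,0,0]],
  [[0.03,0.006,0],[0,0,0]],
  [[0.008,0.002,0],[0,0,0]],
  [[0,0,0],[0,0,0]],
  [[0,0,0],[0,0,0]],
])

```text
clock: 28.58
tcp_pos: [0.5119, 0.2475, 0.2499]
orientation: [1.776, 2.591, -0.001]
contact_force: [-0.2, 0.3, 0.8]
grip_width: 0.0571
```

```bash
python3 - <<'E'
from h import *
import pickle
o=r.get_obs();f=grab_frame("wrist")
cv2.imwrite("pics/w13.png",f["frame"][:,:,::-1]); pickle.dump((o,f),open("w13.pkl","wb"))
g=grab_frame("scene"); crop(g,"pics/s13.png",210,330,200,310,5)
print(o["tcp_pos"],o["clock"],o["contact_force"])
import fit
p=[.6199,.1971,.3686]
P=fit.mk(p,[[-.075,.085,.1875],[-.09,.094,.1875],[-.06,.076,.1875]]); print(proj(f,P,o))
E
```

```text
[0.5119 0.2475 0.2499] 28.575 [-0.2415  0.2788  0.8474]
[[317.269  272.367 ]
 [331.4361 250.5265]
 [303.6765 293.3204]]
```

View pics/w13.png

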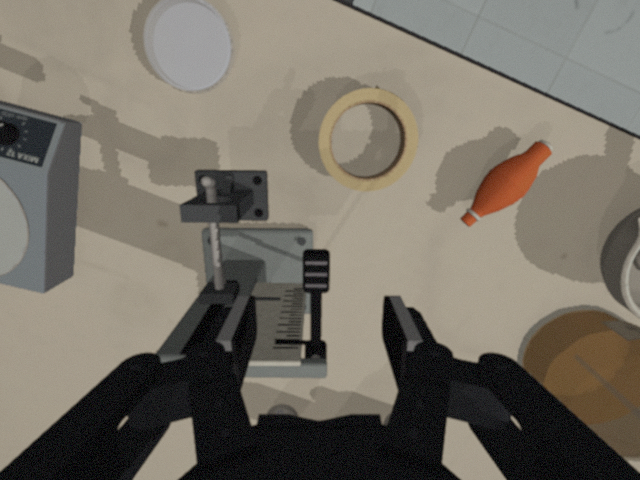

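View pics/s13.png

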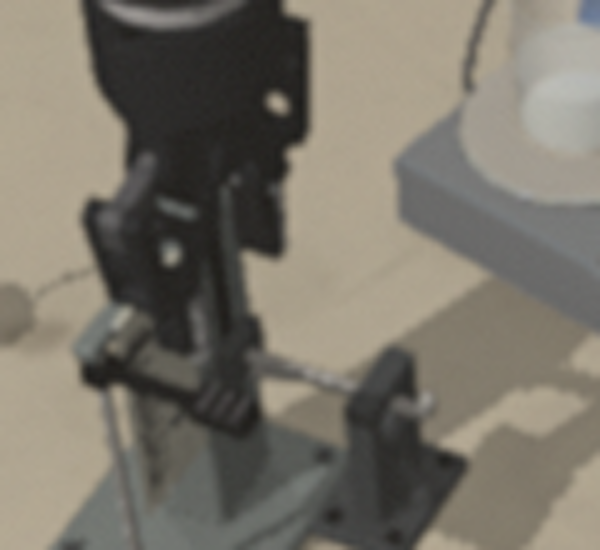

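>>> send_rows([
  [[0,0,0.005],[0,0,0]],
  [[0,0,0.01],[0,0,0]],
  [[0,0,0.01],[0,0,0]],
  [[0,0,0.01],[0,0,0]],
  [[0,0,0.005],[0,0,0]],
  [[0,0,0],[0,0,0]],
  [[0,0,0.005],[0,0,0]],
  [[0,0,0.005],[0,0,0]],
  [[0,0,0.005],[0,0,0]],
  [[0,0,0.003],[0,0,0]],
  [[0,0,0.003],[0,0,0]],
  [[0,0,0.003],[0,0,0]],
  [[0,0,0.004],[0,0,0]],
  [[0,0,0.004],[0,0,0]],
  [[0,0,0.004],[0,0,0]],
  [[0,0,0.004],[0,0,0]],
  [[0,0,0.004],[0,0,0]],
  [[0,0,0.004],[0,0,0]],
], fingers=255)

```text
clock: 30.98
tcp_pos: [0.5115, 0.2494, 0.1618]
orientation: [1.774, 2.593, 0.0]
contact_force: [0.3, 0.3, 1.3]
grip_width: -0.0003
```

```bash
python3 - <<'E'
from h import *
import pickle
o=r.get_obs();f=grab_frame("wrist")
cv2.imwrite("pics/w14.png",f["frame"][:,:,::-1])
g=grab_frame("scene"); crop(g,"pics/s14.png",210,330,200,310,5)
print(o["tcp_pos"],o["clock"],o["contact_force"],o["grip_width"])
E
```

```text
[0.5115 0.2494 0.1618] 30.975 [0.313  0.2826 1.3029] -0.0002988394497612244
```

View pics/w14.png

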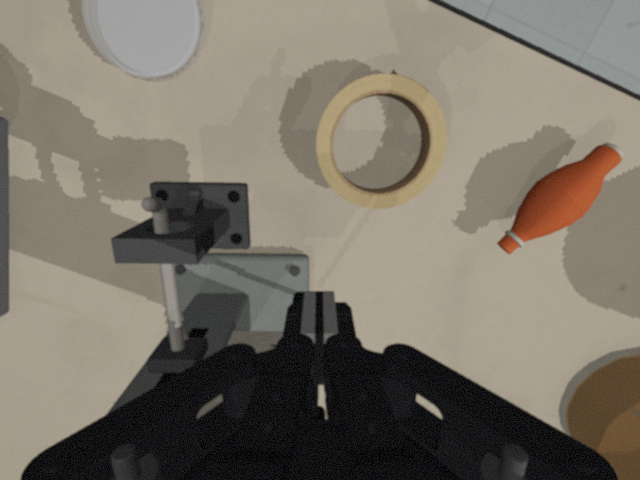

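View pics/s14.png

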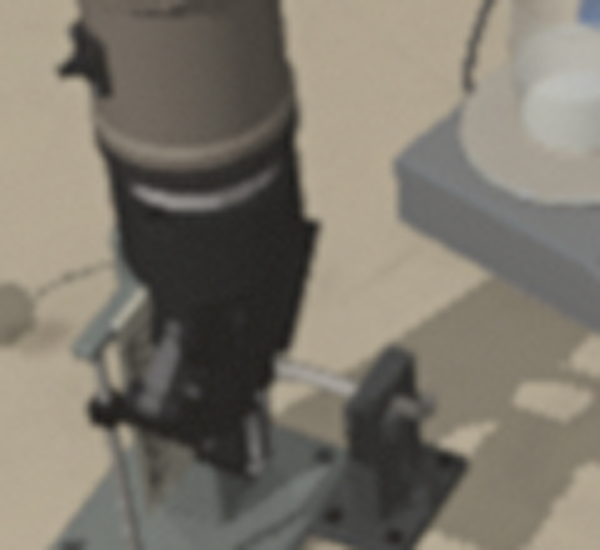

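>>> send_rows([
  [[0,0,0.004],[0,0,0]],
  [[0,0,0.004],[0,0,0]],
  [[0,0,0.004],[0,0,0]],
  [[0,0,0.004],[0,0,0]],
  [[0,0,0.004],[0,0,0]],
  [[0,0,0.004],[0,0,0]],
  [[0,0,0.004],[0,0,0]],
  [[0,0,0.003],[0,0,0]],
  [[0,0,0.003],[0,0,0]],
  [[0,0,0.002],[0,0,0]],
  [[0,0,0.001],[0,0,0]],
  [[0,0,0],[0,0,0]],
  [[0,0,0],[0,0,0]],
])

```text
clock: 32.7
tcp_pos: [0.5112, 0.2492, 0.1249]
orientation: [-1.774, -2.593, 0.001]
contact_force: [-0.2, -0.1, 0.1]
grip_width: -0.0001
```

```bash
python3 - <<'E'
from h import *
o=r.get_obs();print(o["tcp_pos"],o["clock"],o["contact_force"])
E
```

```text
[0.5112 0.2492 0.1249] 32.7 [-0.1582 -0.1214  0.1492]
```

>>> send_rows([
  [[0,0,-0.01],[0,0,0]],
  [[0,0,-0.03],[0,0,0]],
  [[0,0,-0.04],[0,0,0]],
  [[0,0,-0.04],[0,0,0]],
  [[0,0,-0.04],[0,0,0]],
  [[0,-0.03,-0.04],[0,0,0]],
  [[0,-0.04,-0.03],[0,0,0]],
  [[0,0,0],[0,0,0]],
  [[0,0,0],[0,0,0]],
])

```text
clock: 33.83
tcp_pos: [0.4463, 0.2239, 0.3552]
orientation: [1.774, 2.593, 0.001]
contact_force: [-0.0, -0.1, -0.0]
grip_width: -0.0002
```

```bash
python3 - <<'E'
from h import *
import pickle
o=r.get_obs();f=grab_frame("wrist")
cv2.imwrite("pics/w15.png",f["frame"][:,:,::-1]); pickle.dump((o,f),open("w15.pkl","wb"))
g=grab_frame("scene"); crop(g,"pics/s15.png",210,330,200,310,6); pickle.dump(g,open("s15.pkl","wb"))
print(o["tcp_pos"],o["clock"],o["contact_force"])
E
```

```text
[0.4463 0.2239 0.3552] 33.825 [-0.0082 -0.0974 -0.0479]
```

View pics/w15.png

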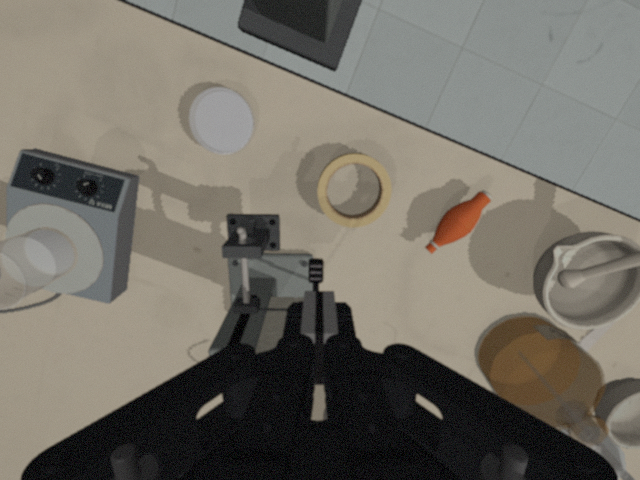

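View pics/s15.png

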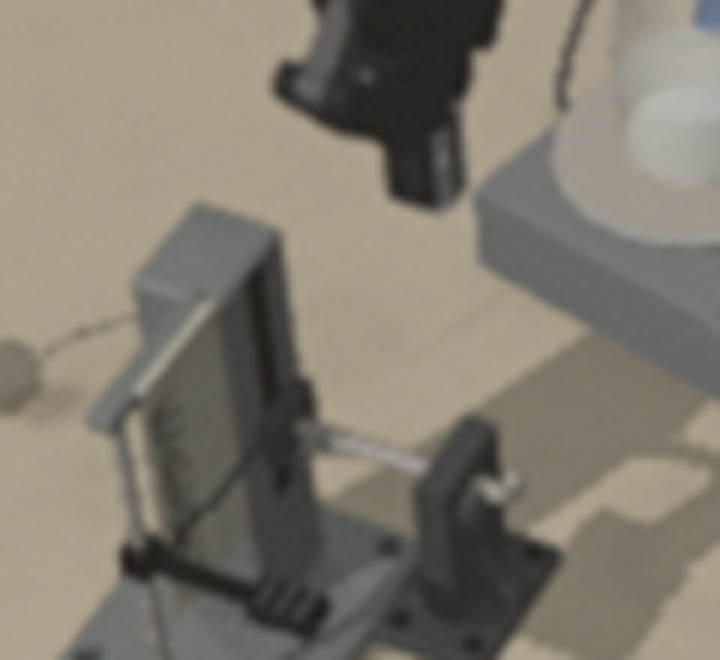

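>>> send_rows([
  [[-0.008,0.01,0.02],[0,0,0]],
  [[-0.008,0.02,0.03],[0,0,0]],
  [[-0.008,0.02,0.03],[0,0,0]],
  [[-0.008,0.015,0.02],[0,0,0]],
  [[0,0.005,0.005],[0,0,0]],
  [[0,0,0],[0,0,0]],
  [[0,0,0],[0,0,0]],
], fingers=0)

```text
clock: 34.8
tcp_pos: [0.523, 0.2199, 0.2508]
orientation: [1.773, 2.593, 0.002]
contact_force: [-0.3, 0.1, 0.3]
grip_width: 0.0851
```

```bash
python3 - <<'E'
from h import *
import pickle
o=r.get_obs();f=grab_frame("wrist")
crop(f,"pics/w16.png",200,400,220,420,4); pickle.dump((o,f),open("w16.pkl","wb"))
print(o["tcp_pos"],o["clock"],o["contact_force"])
import fit
p=[.6199,.1971,.3686]
def show(n,P): print(n,(proj(f,fit.mk(p,P),o)-[200,220])*4)
for z in (.116,.118,.120,.122): show("tip",[[-.126,0,z+.014]]); show("tab",[[-.09,.085,z+.005],[-.06,.085,z+.005]])
E
```

```text
[0.523  0.2199 0.2508] 34.8 [-0.31    0.1045  0.3483]
tip [[ 180.3499 -161.2982]]
tab [[615.0192  10.6028]
 [610.1531 147.7671]]
tip [[ 178.2025 -159.8407]]
tab [[615.9721  13.1242]
 [611.0434 151.1089]]
tip [[ 176.0236 -158.3616]]
tab [[616.9381  15.6802]
 [611.9456 154.495 ]]
tip [[ 173.8123 -156.8607]]
tab [[617.9173  18.2712]
 [612.8597 157.9261]]
```

View pics/w16.png

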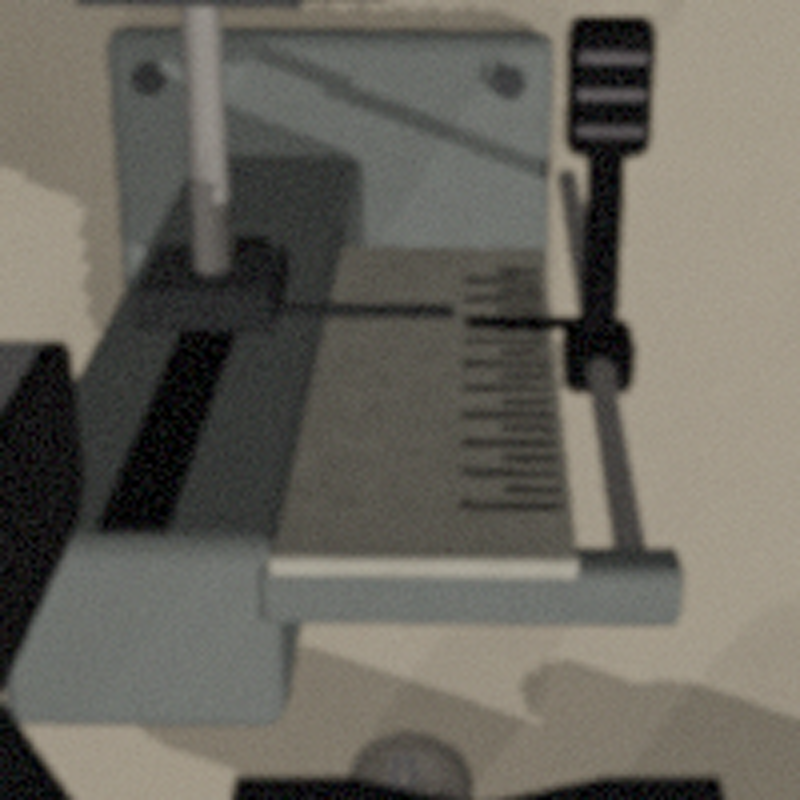

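```bash
python3 - <<'E'
from h import *
import pickle,fit
o,f=pickle.load(open("w16.pkl","rb"));p=[.6199,.1971,.3686]
for x in (-.020,-.025,-.03):
  for z in (.116,.118,.12,.122):
    print(x,z,((proj(f,fit.mk(p,[[x,.055,z],[x,.06,z]]),o)-[200,220])*4-.0).ravel())
im=f["frame"].mean(2)
for u in (285,290,295,300,305,308,311,318,320,325,330,335): 
    v=im[288:308,u]; w=np.clip(np.median(v)-v-8,0,None); print(u,np.round((w*np.arange(288,308)).sum()/max(w.sum(),1),2))
E
```

```text
-0.02 0.116 [468.2689 306.8659 490.5805 306.9219]
-0.02 0.118 [468.2298 311.0082 490.6798 311.0645]
-0.02 0.12 [468.1903 315.2022 490.7803 315.2588]
-0.02 0.122 [468.1503 319.4488 490.8821 319.5056]
-0.025 0.116 [468.3028 286.6493 490.7267 286.7062]
-0.025 0.118 [468.2637 290.6867 490.8274 290.7438]
-0.025 0.12 [468.2242 294.7747 490.9294 294.8321]
-0.025 0.122 [468.1842 298.9143 491.0326 298.972 ]
-0.03 0.116 [468.337  266.2278 490.8744 266.2856]
-0.03 0.118 [468.298  270.1579 490.9765 270.2159]
-0.03 0.12 [468.2585 274.1376 491.0799 274.1959]
-0.03 0.122 [468.2185 278.1677 491.1847 278.2262]
285 297.03
290 297.11
295 297.19
300 297.16
305 297.0
308 297.23
311 297.31
318 299.2
320 299.91
325 300.18
330 300.19
335 300.5
```

>>> send_rows([
  [[0,-0.015,0],[0,0,0]],
  [[0,-0.03,0],[0,0,0]],
  [[0,-0.03,0],[0,0,0]],
  [[0,-0.025,0],[0,0,0]],
  [[0,0,0.01],[-1,0,0]],
  [[0,0,0.01],[-1,0,0]],
  [[0,0,0.01],[-1,0,0]],
  [[0,-0.005,0.01],[-1,0,0]],
  [[0,-0.005,0.01],[-1,0,0]],
  [[0,0,0],[0,0,0]],
  [[0,0,0],[0,0,0]],
])

```text
clock: 36.33
tcp_pos: [0.4295, 0.1832, 0.1991]
orientation: [1.609, 2.352, 0.522]
contact_force: [0.4, 0.3, 0.1]
grip_width: 0.0853
```

```bash
python3 - <<'E'
from h import *
import pickle,fit
o=r.get_obs();f=grab_frame("wrist")
cv2.imwrite("pics/w17.png",f["frame"][:,:,::-1]); pickle.dump((o,f),open("w17.pkl","wb"))
print(o["tcp_pos"],o["clock"],o["contact_force"],o["joints"],R.from_rotvec(o["orientation"]).as_matrix(),pose(f,o)[1])
p=[.6199,.1971,.3686]
print(proj(f,fit.mk(p,[[-.02,.055,.118],[-.02,.055,.120]]),o))
E
```

```text
[0.43   0.1835 0.1994] 36.375 [-0.8462  0.1655  0.5868] [-0.7895 -0.0337  0.1805  2.3856  0.2897  0.3766  1.0859] [[-0.3622  0.8444  0.3947]
 [ 0.9321  0.3279  0.1539]
 [ 0.0005  0.4236 -0.9058]] [0.306  0.1353 0.2961]
[[317.5719 339.5245]
 [317.5677 341.3809]]
```

View pics/w17.png

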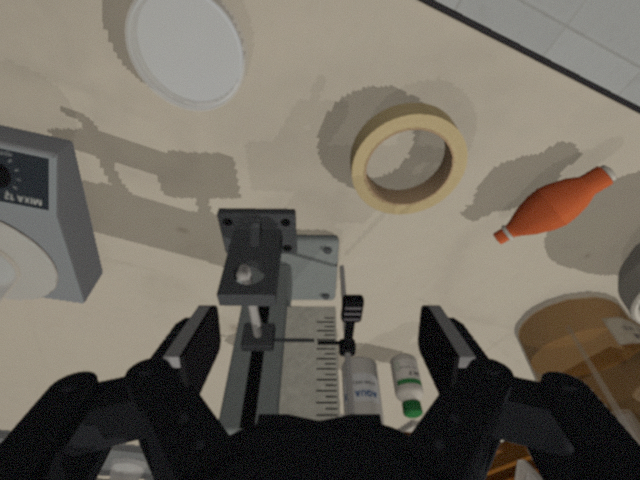

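```bash
python3 - <<'E'
from h import *
import pickle,fit
from scipy.optimize import least_squares
o,f=pickle.load(open("w17.pkl","rb"));crop(f,"pics/w17c.png",220,380,270,390,5)
im=f["frame"].mean(2)
def rows(im,us,a,b):
    out=[]
    for u in us:
        v=im[a:b,u]; w=np.clip(np.median(v)-v-8,0,None); out.append(np.round((w*np.arange(a,b)).sum()/max(w.sum(),1),2))
    return out
print(rows(im,range(280,346,4),333,350))
p=[.6199,.1971,.3686]
for x in (-.02,-.025,-.03):
    print(x,proj(f,fit.mk(p,[[x,.055,.118],[x,.055,.122],[x,.055,.126]]),o).ravel())
E
```

```text
[np.float64(339.38), np.float64(339.59), np.float64(339.67), np.float64(339.77), np.float64(339.61), np.float64(339.63), np.float64(339.72), np.float64(339.82), np.float64(339.85), np.float64(348.0), np.float64(342.08), np.float64(342.12), np.float64(341.86), np.float64(341.85), np.float64(342.49), np.float64(343.1), np.float64(342.61)]
-0.02 [317.5719 339.5245 317.5635 343.2538 317.555  347.0499]
-0.025 [317.5706 336.7069 317.5621 340.4501 317.5535 344.2611]
-0.03 [317.5692 333.83   317.5607 337.5869 317.5519 341.4125]
```

View pics/w17c.png

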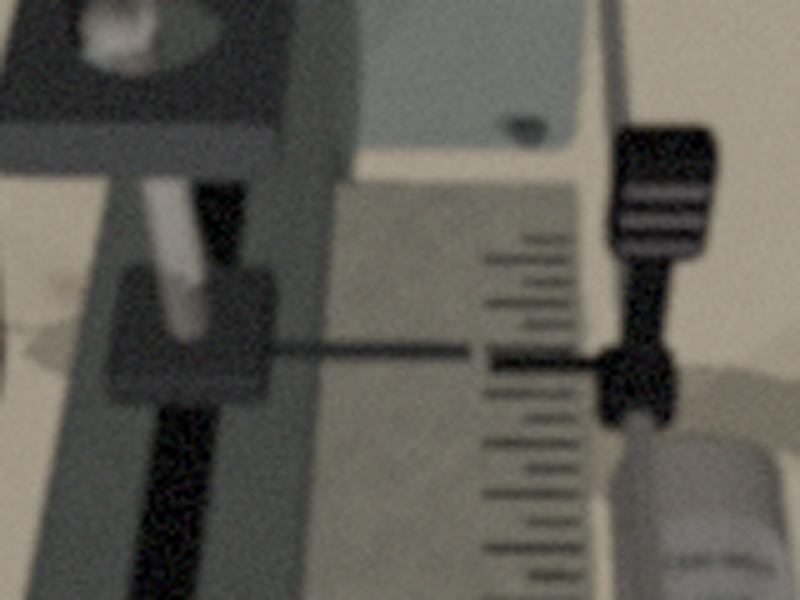

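>>> send_rows([
  [[0,0,-0.01],[0,0,0]],
  [[0,0,-0.01],[1,0,0]],
  [[0,0,-0.01],[1,0,0]],
  [[0,0,-0.01],[1,0,0]],
  [[0,0,-0.01],[1,0,0]],
  [[0,0,0],[1,0,0]],
  [[0,0,0],[0,0,0]],
  [[0,0,0],[0,0,0]],
], fingers=255)

```text
clock: 37.48
tcp_pos: [0.4134, 0.1768, 0.2451]
orientation: [1.774, 2.593, 0.001]
contact_force: [0.1, -0.7, -0.9]
grip_width: -0.0003
```

```bash
python3 - <<'E'
from h import *
o=r.get_obs(); M=R.from_rotvec(o["orientation"]).as_matrix()
print(o["tcp_pos"],o["clock"],M,o["grip_width"],M.T@(np.array([.5112,.2492,.1237])-o["tcp_pos"]))
E
```

```text
[0.4134 0.1768 0.2451] 37.475 [[-0.3625  0.932   0.0005]
 [ 0.932   0.3625  0.0003]
 [ 0.0001  0.0006 -1.    ]] -0.00029199185227623035 [0.0321 0.1173 0.1214]
```

>>> send_rows([
  [[0.008,0.02,0],[0,0,0]],
  [[0.008,0.03,0],[0,0,0]],
  [[0.008,0.035,0],[0,0,0]],
  [[0.008,0.0223,0],[0,0,0]],
  [[0,0.01,0],[0,0,0]],
  [[0,0,0.02],[0,0,0]],
  [[0,0,0.03],[0,0,0]],
  [[0,0,0.03],[0,0,0]],
  [[0,0,0.02],[0,0,0]],
  [[0,0,0.01],[0,0,0]],
  [[0,0,0.004],[0,0,0]],
  [[0,0,0.002],[0,0,0]],
  [[0,0,0.001],[0,0,0]],
  [[0,0,0.001],[0,0,0]],
  [[0,0,0.001],[0,0,0]],
  [[0,0,0],[0,0,0]],
  [[0,0,0],[0,0,0]],
])

```text
clock: 39.6
tcp_pos: [0.5116, 0.2493, 0.1262]
orientation: [1.774, 2.593, -0.0]
contact_force: [-0.6, -0.5, 0.1]
grip_width: -0.0
```

```bash
python3 - <<'E'
from h import *
o=r.get_obs(); M=R.from_rotvec(o["orientation"]).as_matrix()
print(o["tcp_pos"],o["clock"],o["contact_force"],M.T@(np.array([.5112,.2492,.1237])-o["tcp_pos"]))
E
```

```text
[0.5116 0.2493 0.1262] 39.6 [-0.6327 -0.4816  0.0614] [ 0.     -0.0005  0.0025]
```

Lower 2.5 mm more, then retreat to the viewing pose and check again.

>>> send_rows([
  [[0,0,0.001],[0,0,0]],
  [[0,0,0.001],[0,0,0]],
  [[0,0,0.0005],[0,0,0]],
  [[0,0,0],[0,0,0]],
  [[0,0,0],[0,0,0]],
])

```text
clock: 40.22
tcp_pos: [0.5117, 0.2494, 0.1236]
orientation: [1.774, 2.593, 0.0]
contact_force: [0.1, 0.2, -0.3]
grip_width: -0.0001
```

```bash
python3 - <<'E'
from h import *
o=r.get_obs(); print(o["tcp_pos"],o["clock"],o["contact_force"])
E
```

```text
[0.5117 0.2494 0.1236] 40.225 [ 0.0632  0.1706 -0.3135]
```

>>> send_rows([
  [[0,0,-0.01],[0,0,0]],
  [[0,0,-0.03],[0,0,0]],
  [[0,0,-0.04],[0,0,0]],
  [[0,0,-0.04],[0,0,0]],
  [[-0.008,0,-0.007],[0,0,0]],
  [[-0.008,-0.015,0],[0,0,0]],
  [[-0.008,-0.03,0],[0,0,0]],
  [[-0.008,-0.03,0],[0,0,0]],
  [[0,-0.025,0],[0,0,0]],
  [[0,0,0.01],[-1,0,0]],
  [[0,0,0.01],[-1,0,0]],
  [[0,0,0.01],[-1,0,0]],
  [[0,-0.005,0.01],[-1,0,0]],
  [[0,-0.005,0.01],[-1,0,0]],
  [[0,0,0],[0,0,0]],
  [[0,0,0],[0,0,0]],
], fingers=0)

```text
clock: 42.22
tcp_pos: [0.4293, 0.1827, 0.1989]
orientation: [1.61, 2.352, 0.52]
contact_force: [1.0, -1.0, 0.3]
grip_width: 0.0851
```

```bash
python3 - <<'E'
from h import *
import pickle
o=r.get_obs();f=grab_frame("wrist");crop(f,"pics/w18.png",220,380,270,390,5); pickle.dump((o,f),open("w18.pkl","wb"))
g=grab_frame("top"); cv2.imwrite("pics/t18.png",g["frame"][:,:,::-1])
im=f["frame"].mean(2); out=[]
for u in range(280,346,4):
    v=im[330:350,u]; w=np.clip(np.median(v)-v-8,0,None); out.append(float(np.round((w*np.arange(330,350)).sum()/max(w.sum(),1),2)))
print(out,o["tcp_pos"],o["clock"])
E
```

```text
[340.74, 340.98, 340.96, 341.07, 341.04, 341.1, 341.17, 341.11, 341.29, 340.44, 341.8, 341.82, 342.81, 342.92, 342.89, 344.85, 343.67] [0.4293 0.1827 0.1989] 42.225
```

View pics/w18.png

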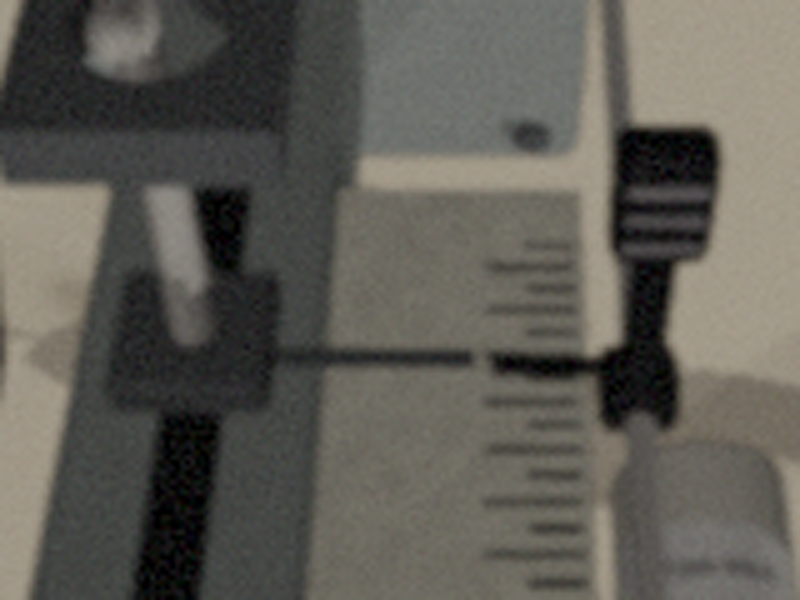

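View pics/t18.png

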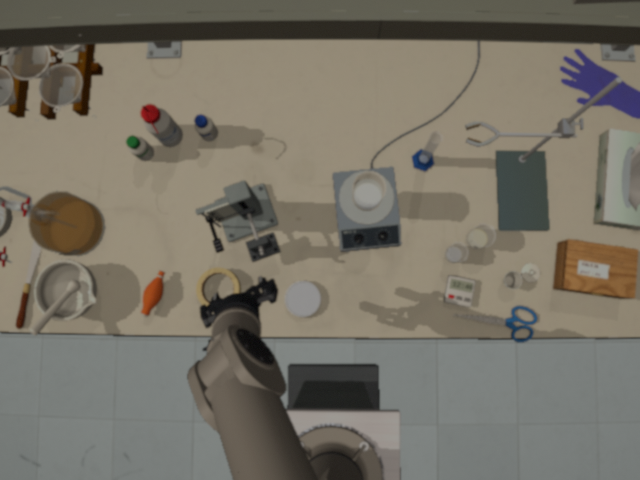

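```bash
python3 - <<'E'
from h import *
o=r.get_obs(); print(o["clock"],o["contact_force"],o["qvel"]); print(r.hand_in())
E
```

```text
42.325 [-0.2005  0.8764  0.0401] [-0.      0.001  -0.001  -0.002   0.0061 -0.0053 -0.0078]
the job is handed in; nothing more can be done
None
```

The bracket is hanging by its eye on the balance's hook and the index is set level with the pointer. I handed the job in at about 42 s; it gave no verdict.

- **Hanging:** I gripped the bracket by the web's side edges and weighed it in the air at about 5.65 N. I threaded the eye over the hook tip and lowered it at 12–22 mm/s. I let go when the force on the gripper had fallen to −0.16 ± 0.09 N, which is within the sensor's noise. The web stayed within about 1 mm when I let go.
- **Index:** The first push left the index about 1–1.6 mm too high, so I pushed it down about 1.3 mm more. By arm position its centre is now at 118.6 mm, against 118.3 mm for the hook.
- **Level check:** The last tilted wrist picture shows the index mark about 1 pixel from the pointer. I put that down to the mark sitting about 2 mm nearer the plate than the pointer, since the measurements before the second push gave that offset. They were good only to about 0.5 mm, so the level is not certain to better than that.
- **Surroundings:** The last pictures show the bracket hanging, the gripper clear of everything, and the dish, beaker and timer where they started.

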